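# Set the rack's sliding peg to its bay and hang up the ring spanner

## Task

Squeeze the red release lever of the tool rack, slide the peg carriage over to the notch at the yellow clip and let the lever go so that it locks there. Then hang the spanner by its ring on the leaning peg, pushed fully home so that it lies flat on the sloped plate with its handle pointing down the slope. Leave the other things on the bench where they are.

Things in the scene. Friction and masses are not known exactly. Their poses are not given: they have to be found in the camera images.
- peg_root (a point): Steel peg on the tool rack's sliding carriage: 20 mm diameter, 46 mm long, last 14 mm tapering to a 6 mm tip. Origin at its root on the sloped plate's face, 210 mm above the bench. z runs out along the peg, which leans 34 degrees from vertical towards the robot side; x points up the plate's slope, y along the rail (level). Rack place and yaw vary; the carriage does not turn.
- carriage (a joint): Sliding of the carriage (peg, plate, both paddles) along the rail, m, growing along peg_root's +y; stops at -0.08 and 0.08. Notches at -0.06, 0, +0.06; it starts in the middle one. Lever squeezed: about 2 N slides it. Lever let go in a notch: locked, with about 5 mm play either way.
- lever (a joint): Red release lever, rad: 0 let go, 0.17 fully squeezed (stop). Hinged at its foot, 110 mm below lever_paddle; squeezing swings its top towards the black fixed paddle. Tooth clear of the notches above about 0.14; let go, it springs back to 0 only where the tooth faces a notch. 3 N at the paddle starts it, 8 N squeezes it fully.
- lever_paddle (a point): Middle of the red lever's paddle: 8 mm thick along the squeeze direction (horizontal part of peg_root's x), 30 mm wide along the rail, top 25 mm above this point. 32 mm beyond fixed_paddle, away from the peg, when let go; about 13 mm when squeezed. The notched bar beyond it has its top 35 mm below this point.
- fixed_paddle (a point): Middle of the upright black fixed paddle, 280 mm above the bench, level with lever_paddle; 8 mm thick, 30 mm wide along the rail, top 25 mm above this point. Rides on the carriage. Pinch both paddles together from above: 40 mm over their outer faces when let go, about 21 mm squeezed.
- yellow_clip: Yellow plastic marker clip, 14 x 22 x 36 mm (x, y, z), on the far side of the notched bar in line with the notch to use; top 244 mm above the bench. Origin in the centre of its underside. It sits at the left or the right notch.
- blue_clip: Blue marker clip of the same size at the other end notch: not the one to use.
- spanner: Steel combination spanner lying flat on the bench, 200 mm long, 14 mm thick, red band round the middle of the shank. Origin at the middle of the shank on its underside; x points to the ring end, z up out of its flat side. Shank 14 mm wide, 10 mm thick (2 to 12 mm above the underside). 0.25 kg (may vary), balanced near the middle.
- plate_foot (a point): Middle of the lower edge of the carriage's sloped grey plate, on its face, 140 mm down the slope from the peg's root. The plate is flat, square to the peg, 64 mm wide, 6 mm thick, and ends 35 mm up the slope from the root; it rides on the carriage.
- eye (a point): Centre of the spanner's ring, 80 mm from the spanner's origin towards +x, 7 mm above the underside: through hole 24 mm, outer diameter 36 mm.
- jaw_end (a point): Open-jaw end of the spanner, 100 mm from its origin towards -x, 7 mm above the underside; jaw 40 mm wide.
- screwdriver: Bystander, leave alone: yellow-handled screwdriver lying flat, about 200 mm long, handle to its -x, origin on its underside.
- sprocket: Bystander, leave alone: dark toothed ring (motorcycle sprocket) lying flat, 148 mm across, 8 mm thick.
- bearing: Bystander, leave alone: steel bearing ring lying flat, 52 mm across, 15 mm high.
- oil_bottle: Bystander, leave alone: green oil bottle with black cap, 68 mm across, 190 mm high.
- spray_can: Bystander, leave alone: red spray can, 56 mm across, 170 mm high.
- plug_box: Bystander, leave alone: small cardboard box 100 x 60 x 50 mm.
- bolt_jar: Bystander, leave alone: glass jar with red lid, 70 mm across, 80 mm high.
Mind the look-alikes: they are no part of the job. Of the things that look like the spanner, take the one that is farthest to the robot's right at the start.

How it is judged:
By the outcome, as a careful person would: the job done as asked, in the order asked, and still so for the second after the job is handed in, with the robot touching nothing.
It also fails if it takes over 54 s, if anything falls off the work surface, if the arm or the gripper's body presses on something with over 40 N, if the wrist force passes 120 N, or if a joint passes its speed limit or range.

## Robot

A 6-joint arm with a two-finger parallel gripper is mounted at the origin on the work surface. World frame = base frame: x ahead of the robot, y to its left, z up, the work surface at z = 0. Lengths are in m, angles in rad, forces in N, time in s.
With the tool pointing down it reaches from about 0.4 to 0.825 m from the base axis. Payload 7 kg.
Tool frame: the origin (TCP) lies midway between the tips of the shut fingers; the grasp point (between the pads) lies 19 mm behind it; z points along the fingers, y is the direction in which the jaws open and shut (so a half turn about z gives the same grasp; the last joint's range is limited). The gripper opens to 85 mm and grips with 20 to 120 N. Pads are 22 mm wide; open, the fingers measure 114 mm over their backs; the gripper's body (76 mm by 85 mm) begins 54 mm behind the grasp point. The pads swing forward as they close: fully open they stand 13 mm farther back than shut.
Start: joints at [1.535, 0.359, 0.012, 0, -1.224, -0.288], TCP at [0.215, 0.64, 0.211] pointing down, gripper open.
Joint ranges: [-3.07, 3.07], [-1.43, 2.12], [-1.02, 1.25], [-3.03, 1.67], [-3.05, -0], [-3.03, 3.03]. Speed limits (rad/s): [2.39, 2.39, 3.01, 3.14, 3.14, 3.14].

## Interface

Orientations are given as [roll, pitch, yaw] about the fixed x, y, z axes, in that order (R = Rz(yaw) Ry(pitch) Rx(roll)).
In Python, from bench import manip gives the robot as it stands.
- The arm moves only by the tool step_arm, never from a script. Its argument "motion" is text: rows parted by semicolons, each of 5 numbers parted by spaces: the gripper command: -1 is shut, 1 is fully open, values between are in proportion, then the shift along the world's x, y, z in units of 0.25 m (1.0 is 0.25 m), then the turn about the world's z in units of 1.5 rad (1.0 is 1.5 rad). In form: grip tx ty tz yaw; .... A call has 1 to 10 rows; each row is the pose to reach, as a shift and turn from the pose measured when the call began; what a row does not reach only later rows make up. A row lasts 1/12 s, in which the tool goes at most 41.7 mm and 7.16 degrees, less where a joint would pass 70% of its speed; a pose out of reach is approached as far as the arm can. A call with a number of a shift or a turn outside -1 to 1 is refused whole. A call with a gripper value outside its range is refused whole. The fingers move at their own pace and stop on an object; "squeeze" is the grip in N (left out, the last holds). Time passes only in rows, so rows that repeat a pose let the fingers close. It gives the time, the measured TCP pose, the force and the opening at its end, in the units of the state.
- manip.get_obs(): the state, without advancing time (a new reading comes with each control period).
- manip.capture(name): name is "scene" or "side" or "wrist"; returns the picture (420x560x3 uint8, blue, green, red); there is no depth.
- manip.get_calibration(name): a dict with "camera_matrix" (3x3 intrinsics, pixels), "k1" (the pictures are not rectified: a ray, as slopes to the right and down, at radius r is drawn at 1 + k1 r^2 times it, then the intrinsics apply), "camera_from_world" (4x4, takes a point from world to camera coordinates). Camera axes: x right, y up, looking along -z (the intrinsics and any distortion apply to the point x, -y, -z); pixel columns grow to the right and rows downward; lengths in m; the calibration is good to about 2 mm. A picture is of the moment at which its call begins: read the wrist's pose just before it. get_calibration takes no time and is no camera call; for the wrist camera it gives the pose at the moment of the call.
- manip.close_job(): hands the job in, once; it reports no verdict.
Trained networks look in the newest picture that a camera, given by its name, has taken for a name from the list of things; names that differ only in an ending like _2 or _b are one class to them, and where a whole thing is asked for, a point or a joint stands for the part that bears it (a point fixed in the world has none). Each returns a list of dicts, best first, with "score" (0 to 1); they miss things now and then, are a little off and sometimes report something else, mostly with a low value. They report only what shows in the picture. A call takes as long as a camera call. They do not tell look-alikes from the thing itself.
- manip.boxes_of(name, camera): "at" ([column, row] in pixels, amid what is visible of it).
- manip.silhouettes(name, camera): "mask" (420x560 bool, what is visible of it) and "at" ([column, row] in pixels, amid what is visible of it).
- manip.tip_of(name, camera): "at" ([column, row] in pixels: a listed point, or the origin of a listed thing).
The state is a dict: "time": time; "q": joint angles; "qvel": joint speeds; "effort": joint torques, N m; "ee_pos": TCP position; "ee_rot": TCP orientation; "contact_force": force on the tool from outside, world axes, zero at the start; "moment": the same for the moment, N m; "gripper_width": opening from 0.0 (shut) to 1.0 (fully open).
Only numpy, scipy, OpenCV 4.12 (cv2) and the standard library are available. Lean on these libraries where they do the work, as an engineer would, in place of code of your own. Each camera call takes 0.05 s, during which the arm holds its last target.

## Working session

There is one attempt and no reset: what is moved stays moved. The work goes in short steps, Python scripts to look and compute and a tool call to move; the robot and the scene stay as the last step left them, time stands still between calls to the robot, and variables do not carry over. Pictures are saved under pics/ and viewed, and the job is handed in when it is done.

Besides the shell and the picture viewer there is one more tool, called by a JSON object that holds its "op" and its "data", one argument or row to a line. step_arm: Moves the arm, as the interface text tells. Its arguments: {"type":"object","properties":{"motion":{"type":"string"},"squeeze":{"type":"number"}},"required":["motion"]}

```bash
ls; mkdir -p pics
python3 - <<'E'
from bench import manip
import cv2
o=manip.get_obs(); print(o)
for n in("scene","side","wrist"):
    im=manip.capture(n); cv2.imwrite(f"pics/{n}0.png",im)
    c=manip.get_calibration(n); print(n,c)
E
```

```text
pics
{'time': 0.0, 'q': array([ 1.53512512e+00,  3.59400080e-01,  1.10685384e-02, -3.43161810e-04,
       -1.22407945e+00, -2.88101059e-01]), 'qvel': array([-0.0002032 , -0.00091491,  0.00206103, -0.00124942, -0.00084072,
       -0.00281543]), 'effort': array([ 1.01536323e-03, -5.83318126e+01,  2.93419772e+01,  6.93609193e+00,
       -6.01375315e-03,  8.93325307e-06]), 'ee_pos': array([0.21461428, 0.63944272, 0.20986064]), 'ee_rot': array([ 3.13995287e+00, -1.49525170e-04, -3.23889015e-01]), 'contact_force': array([ 0.87943417,  0.88277788, -0.00167062]), 'moment': array([0.03762157, 0.02746423, 0.01041674]), 'gripper_width': 1.001743436280332}
scene {'camera_matrix': array([[453.43248536,   0.        , 284.84302592],
       [  0.        , 453.43248536, 212.77571306],
       [  0.        ,   0.        ,   1.        ]]), 'k1': -0.021238248402229192, 'camera_from_world': array([[-0.18679651,  0.98219028, -0.02023186,  0.14436785],
       [-0.54723608, -0.0869279 ,  0.83245193,  0.15268623],
       [ 0.81586747,  0.16657072,  0.55372779, -1.95103848],
       [ 0.        ,  0.        ,  
[... 274 characters left out ...]
, -0.0767477 , -0.0039353 , -0.55896892],
       [ 0.04544259,  0.54750836,  0.83556541, -0.15770834],
       [-0.06197312, -0.83327329,  0.54937688, -1.46364762],
       [ 0.        ,  0.        ,  0.        ,  1.        ]])}
wrist {'camera_matrix': array([[370.3245241 ,   0.        , 278.79501081],
       [  0.        , 370.3245241 , 211.27073699],
       [  0.        ,   0.        ,   1.        ]]), 'k1': 0.014826319299222998, 'camera_from_world': array([[-0.31715488, -0.94837174,  0.00195543,  0.67334549],
       [ 0.90127944, -0.30204664, -0.31058524,  0.03928882],
       [ 0.2951409 , -0.09674124,  0.95054352, -0.38099047],
       [ 0.        ,  0.        ,  0.        ,  1.        ]])}
```

View pics/scene0.png

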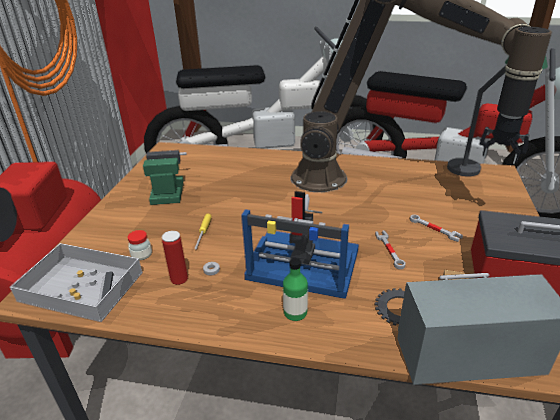

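View pics/side0.png

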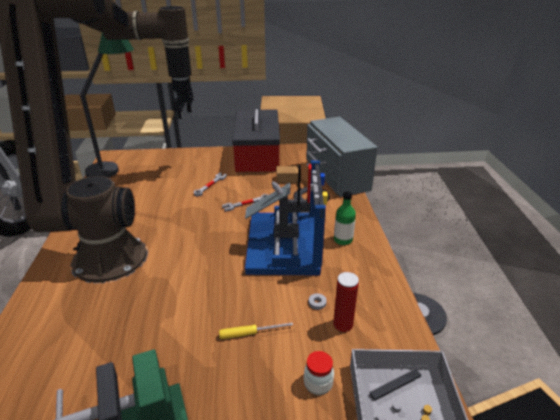

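View pics/wrist0.png

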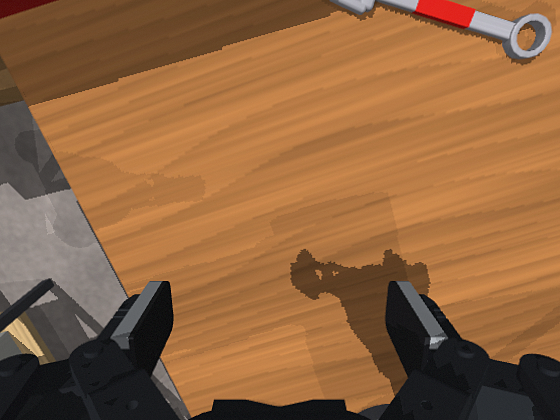

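```bash
cat > h.py <<'E'
import numpy as np, cv2
from bench import manip
def ray(c,uv):
    K=c["camera_matrix"]; k=c["k1"]
    xd=(uv[0]-K[0,2])/K[0,0]; yd=(uv[1]-K[1,2])/K[1,1]
    x,y=xd,yd
    for _ in range(20):
        f=1+k*(x*x+y*y); x,y=xd/f,yd/f
    T=c["camera_from_world"]; R=T[:3,:3]; 
    d=R.T@np.array([x,-y,-1.]); return -R.T@T[:3,3], d/np.linalg.norm(d)
def proj(c,p):
    T=c["camera_from_world"]; q=T[:3,:3]@np.asarray(p)+T[:3,3]
    x,y=q[0]/-q[2],-q[1]/-q[2]; f=1+c["k1"]*(x*x+y*y); K=c["camera_matrix"]
    return np.array([K[0,0]*x*f+K[0,2],K[1,1]*y*f+K[1,2]])
def tri(rays):
    A=np.zeros((3,3));b=np.zeros(3)
    for o,d in rays:
        P=np.eye(3)-np.outer(d,d);A+=P;b+=P@o
    p=np.linalg.solve(A,b)
    return p,[np.linalg.norm((np.eye(3)-np.outer(d,d))@(p-o)) for o,d in rays]
def onz(r,z):
    o,d=r; return o+d*(z-o[2])/d[2]
E
python3 - <<'E'
from h import *
cs={n:manip.get_calibration(n) for n in("scene","side")}
for nm in("peg_root","lever_paddle","fixed_paddle","plate_foot","yellow_clip","blue_clip","spanner","eye","jaw_end"):
    R={}
    for n in cs:
        R[n]=manip.tip_of(nm,n)
        print(nm,n,[(np.round(a["at"],1).tolist(),round(a["score"],2)) for a in R[n]][:4])
    if R["scene"] and R["side"] :
        print("   ",[ [np.round(x,4).tolist() for x in tri([ray(cs["scene"],a["at"]),ray(cs["side"],b["at"])])] for a in R["scene"][:2] for b in R["side"][:2]])
for n in("scene","side"):
    im=manip.capture(n)
    u,v,w,h=(225,170,180,130) if n=="scene" else (180,150,200,140)
    cv2.imwrite(f"pics/{n}1.png",cv2.resize(im[v:v+h,u:u+w],None,fx=4,fy=4,interpolation=cv2.INTER_CUBIC))
E
```

```text
peg_root scene [([305.3, 208.9], 0.57)]
peg_root side [([280.6, 194.5], 0.84)]
    [[[0.5713, 0.0262, 0.2045], [0.0044, 0.0044]]]
lever_paddle scene [([295.2, 206.5], 0.73)]
lever_paddle side [([309.1, 174.8], 0.5)]
    [[[0.6622, 0.014, 0.2746], [0.0003, 0.0003]]]
fixed_paddle scene [([299.2, 198.8], 0.66), ([208.7, 267.8], 0.21)]
fixed_paddle side []
plate_foot scene [([312.0, 213.2], 0.56)]
plate_foot side [([240.8, 212.7], 0.75)]
    [[[0.4467, 0.0373, 0.1209], [0.0084, 0.0084]]]
yellow_clip scene [([268.5, 231.7], 0.45)]
yellow_clip side [([326.9, 205.8], 0.38)]
    [[[0.7069, -0.0576, 0.2075], [0.0044, 0.0044]]]
blue_clip scene [([311.6, 239.8], 0.63)]
blue_clip side [([322.0, 186.9], 0.49)]
    [[[0.7135, 0.0662, 0.2007], [0.0026, 0.0026]]]
spanner scene [([387.9, 250.5], 0.88), ([434.0, 228.9], 0.62), ([139.8, 250.4], 0.34)]
spanner side [([248.2, 202.7], 0.5), ([207.6, 185.9], 0.43)]
    [[[0.4677, 0.2944, 0.0039], [0.001, 0.001]], [[0.3494, 0.3277, -0.0014], [0.0744, 0.0744]], [[0.4361, 0.405, 0.0103], [0.0707, 0.0707]], [[0.2981, 0.4595, -0.0075], [0.0019, 0.0019]]]
eye scene [([419.1, 216.7], 0.85), ([398.1, 303.9], 0.31), ([140.2, 250.2], 0.26)]
eye side [([197.9, 192.7], 0.68), ([264.1, 198.1], 0.62)]
    [[[0.2578, 0.4033, 0.0034], [0.007, 0.007]], [[0.4963, 0.3367, 0.0829], [0.0809, 0.0809]], [[0.351, 0.4088, -0.1457], [0.1547, 0.1547]], [[0.567, 0.3626, -0.0712], [0.0551, 0.0551]]]
jaw_end scene [([381.5, 231.6], 0.82), ([463.7, 235.9], 0.66), ([388.2, 247.8], 0.41)]
jaw_end side [([224.9, 211.0], 0.68)]
    [[[0.3703, 0.2671, -0.0018], [0.0094, 0.0094]], [[0.3258, 0.5287, -0.0951], [0.0807, 0.0807]]]
```

View pics/scene1.png

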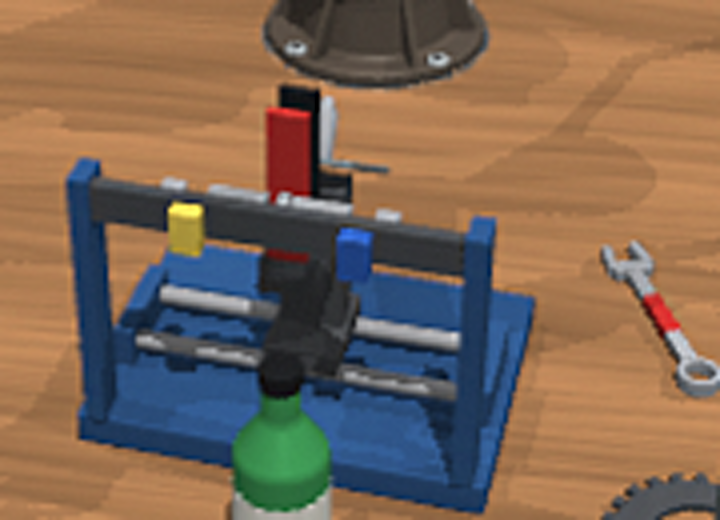

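View pics/side1.png

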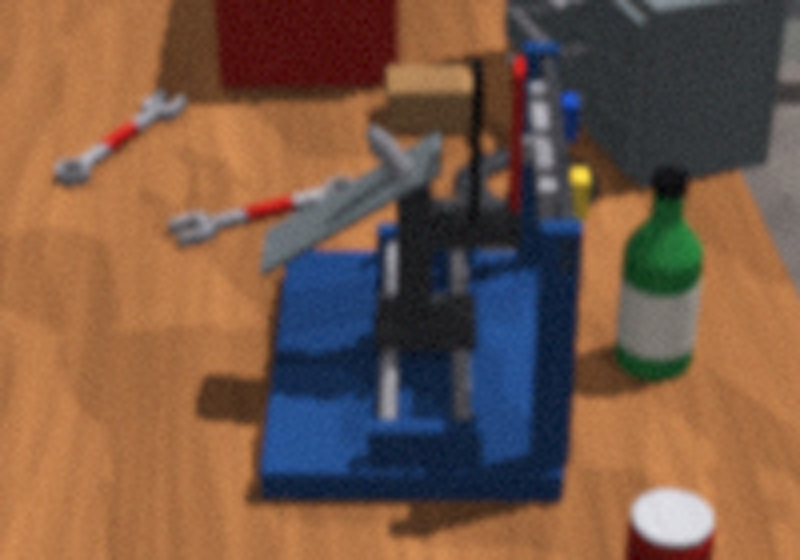

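{"op": "step_arm", "data": {
  "motion": "1 0 0 0.3 0;1 0.1 -0.15 0.6 -0.1;1 0.3 -0.3 0.8 -0.2;1 0.4 -0.5 0.9 -0.3;1 0.5 -0.6 0.9 -0.4;1 0.6 -0.7 0.9 -0.45;1 0.7 -0.8 0.9 -0.5;1 0.8 -0.9 0.9 -0.55;1 0.9 -1 0.9 -0.6;1 1 -1 0.9 -0.65"
}}

```text
time: 1.98
ee_pos: [0.4245, 0.4163, 0.4316]
ee_rot: [-3.139, 0.002, -1.302]
contact_force: [1.0, 0.7, 0.7]
gripper_width: 0.996
```

{"op": "step_arm", "data": {
  "motion": "1 0.15 -0.15 0 -0.08;1 0.3 -0.3 0 -0.16;1 0.45 -0.45 0 -0.23;1 0.6 -0.6 0 -0.23;1 0.75 -0.75 0 -0.23;1 0.86 -0.86 0 -0.23;1 0.86 -0.86 0 -0.23;1 0.86 -0.86 0 -0.23"
}}

```text
time: 2.65
ee_pos: [0.6421, 0.1973, 0.4305]
ee_rot: [-3.14, 0.001, -1.65]
contact_force: [-1.6, -0.0, -1.0]
gripper_width: 1.0
```

```bash
cat > look.py <<'E'
from h import *
import sys,json
def look(tag,names,save=True,cams=("wrist",)):
    out=[]
    for n in cams:
        c=manip.get_calibration(n); im=manip.capture(n)
        if save: cv2.imwrite(f"pics/{n}{tag}.png",im)
        for nm in names:
            r=manip.tip_of(nm,n)
            print(n,nm,[(np.round(a["at"],1).tolist(),round(a["score"],2)) for a in r][:3])
            if r: out.append((n,nm,r[0]["at"],r[0]["score"],c))
    return out
E
python3 - <<'E'
from look import *
import pickle
o=look("2",("peg_root","lever_paddle","fixed_paddle","plate_foot","yellow_clip","blue_clip"))
pickle.dump(o,open("w2.pkl","wb"))
print(manip.get_obs()["ee_pos"],manip.get_obs()["ee_rot"])
c=manip.get_calibration("wrist");print(-c["camera_from_world"][:3,:3].T@c["camera_from_world"][:3,3])
E
```

```text
wrist peg_root []
wrist lever_paddle []
wrist fixed_paddle []
wrist plate_foot []
wrist yellow_clip []
wrist blue_clip [([196.2, 50.7], 0.96)]
[0.63878331 0.20224053 0.4320772 ] [-3.13888233e+00  2.68932444e-03 -1.64542627e+00]
[0.63272969 0.12158958 0.59478843]
```

View pics/wrist2.png

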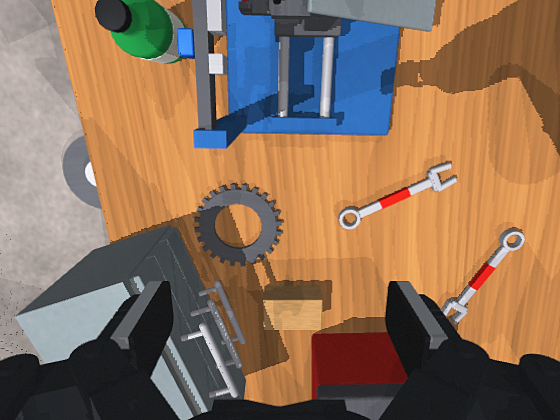

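Run:
```python
from look import *
o=look("2b",("spanner","eye","jaw_end"))
c=o[0][4]
for n in("spanner","eye","jaw_end"):
    for a in manip.tip_of(n,"wrist")[:3]: print(n,np.round(onz(ray(c,a["at"]),0.007 if n!="spanner" else 0.0),4),round(a["score"],2))
```

```text
wrist spanner [([387.4, 190.7], 0.94)]
wrist eye [([510.0, 237.3], 0.93), ([345.7, 215.0], 0.89)]
wrist jaw_end [([447.1, 315.3], 0.81), ([451.8, 168.2], 0.59)]
spanner [0.4663 0.2939 0.    ] 0.94
eye [0.2602 0.3892 0.007 ] 0.93
eye [0.537 0.329 0.007] 0.89
jaw_end [0.3558 0.5366 0.007 ] 0.81
jaw_end [0.3665 0.262  0.007 ] 0.59
```

{"op": "step_arm", "data": {
  "motion": "1 0 -0.15 0 0;1 0 -0.3 0 0;1 0 -0.4 0.05 0;1 0 -0.48 0.05 0;1 0 -0.48 0.05 0;1 0 -0.48 0.05 0"
}}

```text
time: 3.85
ee_pos: [0.6391, 0.0807, 0.4447]
ee_rot: [-3.138, 0.003, -1.648]
contact_force: [0.5, 0.6, -0.9]
gripper_width: 0.998
```

Run:
```python
from look import *
import pickle
o=look("3",("peg_root","lever_paddle","fixed_paddle","plate_foot","yellow_clip","blue_clip"))
pickle.dump(o,open("w3.pkl","wb"))
```

```text
wrist peg_root [([340.4, 108.6], 0.88), ([348.4, 276.2], 0.38)]
wrist lever_paddle [([246.5, 115.3], 0.61)]
wrist fixed_paddle [([283.9, 112.5], 0.71)]
wrist plate_foot [([425.4, 109.5], 0.79), ([177.4, 119.4], 0.33)]
wrist yellow_clip [([207.4, 40.9], 0.72)]
wrist blue_clip [([212.4, 166.1], 0.76)]
```

View pics/wrist3.png

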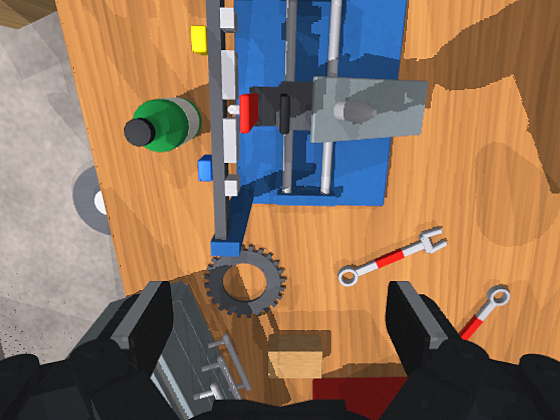

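```bash
cat > fit.py <<'E'
from h import *
import pickle
from scipy.optimize import least_squares
o=pickle.load(open("w3.pkl","rb"))
Z=dict(peg_root=.21,lever_paddle=.28,fixed_paddle=.28,plate_foot=.1317,yellow_clip=.208,blue_clip=.208)
for n,nm,at,s,c in o: print(nm,np.round(onz(ray(c,at),Z[nm]),4))
obs=[(nm,at,c,1.) for n,nm,at,s,c in o]
cs={n:manip.get_calibration(n) for n in("scene","side")}
obs+=[(k,v,cs["scene"],1.) for k,v in dict(peg_root=(305.3,208.9),lever_paddle=(295.2,206.5),fixed_paddle=(299.2,198.8),plate_foot=(312,213.2),yellow_clip=(268.5,231.7),blue_clip=(311.6,239.8)).items()]
obs+=[(k,v,cs["side"],1.) for k,v in dict(peg_root=(280.6,194.5),lever_paddle=(309.1,174.8),plate_foot=(240.8,212.7),yellow_clip=(326.9,205.8),blue_clip=(322,186.9)).items()]
def model(p):
    x,y,psi,a,b=p; C,S=np.cos(psi),np.sin(psi)
    L=dict(peg_root=(0,0),plate_foot=(-.14*np.cos(np.radians(34)),0),fixed_paddle=(a,0),lever_paddle=(a+.032,0),yellow_clip=(b,-.06),blue_clip=(b,.06))
    return {k:np.array([x+C*u-S*v,y+S*u+C*v,Z[k]]) for k,(u,v) in L.items()}
def res(p):
    m=model(p); return np.concatenate([(proj(c,m[k])-at) for k,at,c,w in obs])
r=least_squares(res,[.57,.02,-.08,.06,.13],loss="soft_l1")
print(np.round(r.x,4)); 
for k,v in model(r.x).items(): print(k,np.round(v,4))
for (k,*_),e in zip(obs,res(r.x).reshape(-1,2)): print(k,np.round(e,1))
E
python3 fit.py
```

```text
peg_root [0.5719 0.0238 0.21  ]
lever_paddle [0.6629 0.0191 0.28  ]
fixed_paddle [0.6308 0.0192 0.28  ]
plate_foot [0.4554 0.0377 0.1317]
yellow_clip [ 0.7005 -0.0501  0.208 ]
blue_clip [0.7122 0.0739 0.208 ]
[ 0.5715  0.025  -0.1022  0.0595  0.1361]
peg_root [0.5715 0.025  0.21  ]
plate_foot [0.4561 0.0368 0.1317]
fixed_paddle [0.6308 0.0189 0.28  ]
lever_paddle [0.6626 0.0156 0.28  ]
yellow_clip [ 0.7008 -0.0486  0.208 ]
blue_clip [0.7131 0.0708 0.208 ]
peg_root [0.3 1.1]
lever_paddle [-0.1 -4.2]
fixed_paddle [ 0.  -0.3]
plate_foot [-0.5 -0.7]
yellow_clip [-0.1  1.7]
blue_clip [-1.2 -2.8]
peg_root [-1.2 -0.3]
lever_paddle [ 0.6 -1.6]
fixed_paddle [-0.4  0.2]
plate_foot [ 0.9 -3.3]
yellow_clip [2.6 0.1]
blue_clip [ 1.1 -1.3]
peg_root [-0.7 -2.4]
lever_paddle [ 0.2 -1.7]
plate_foot [ 4.1 -0.7]
yellow_clip [-3.3 -2.7]
blue_clip [-0.7 -3.2]
```

{"op": "step_arm", "data": {
  "motion": "1 0 -0.12 0 -0.017;1 0 -0.25 -0.1 -0.017;1 -0.01 -0.25 -0.2 -0.017;1 -0.01 -0.25 -0.3 -0.017;1 -0.01 -0.25 -0.3 -0.017;1 -0.01 -0.25 -0.3 -0.017"
}}

```text
time: 4.7
ee_pos: [0.6363, 0.0201, 0.3683]
ee_rot: [3.141, 0.001, -1.67]
contact_force: [-0.5, 0.6, 1.2]
gripper_width: 1.003
```

Run:
```python
from look import *
import pickle
o=look("4",("lever_paddle","fixed_paddle"))
c=o[0][4] if o else None
for n,nm,at,s,c in o: print(nm,np.round(onz(ray(c,at),.28),4))
print(manip.get_obs()["ee_pos"],manip.get_obs()["ee_rot"])
```

```text
wrist lever_paddle [([243.3, 207.9], 0.96), ([348.2, 185.9], 0.35)]
wrist fixed_paddle [([287.9, 206.8], 0.74)]
lever_paddle [0.6615 0.0166 0.28  ]
fixed_paddle [0.6299 0.0189 0.28  ]
[0.63756045 0.02048792 0.37103121] [-3.13691434e+00  2.57584845e-03 -1.66981339e+00]
```

View pics/wrist4.png

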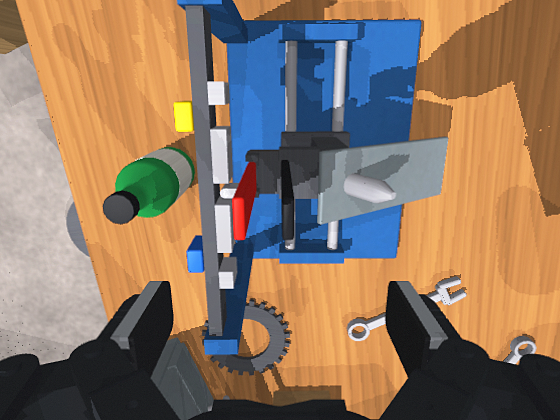

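{"op": "step_arm", "data": {
  "motion": "1 0 -0.008 -0.12 0;1 0 -0.008 -0.24 0;1 0 -0.008 -0.34 0;1 0 -0.008 -0.41 0;1 0 -0.008 -0.41 0;1 0 -0.008 -0.41 0",
  "squeeze": 30
}}

```text
time: 5.35
ee_pos: [0.6381, 0.0187, 0.2695]
ee_rot: [-3.136, 0.002, -1.669]
contact_force: [0.6, 0.6, -0.0]
gripper_width: 1.005
```

{"op": "step_arm", "data": {
  "motion": "0.2 0 0 0 0;-0.2 0 0 0 0;-1 0 0 0 0;-1 0 0 0 0;-1 0 0 0 0;-1 0 0 0 0;-1 0 0 0 0",
  "squeeze": 30
}}

```text
time: 5.93
ee_pos: [0.6353, 0.0183, 0.2715]
ee_rot: [-3.14, 0.001, -1.669]
contact_force: [-13.7, 3.1, 15.3]
gripper_width: 0.195
```

Run:
```python
from look import *
for n in("wrist","side"):
    im=manip.capture(n)
    if n=="side": im=cv2.resize(im[120:270,200:400],None,fx=4,fy=4)
    cv2.imwrite(f"pics/{n}5.png",im)
print(manip.get_obs())
```

```text
{'time': 6.0333, 'q': array([ 3.35132505e-01,  2.62120357e-01,  1.25166601e-02, -3.43981070e-04,
       -1.31895042e+00, -4.33074965e-01]), 'qvel': array([ 0.00112666, -0.00135521, -0.00153738,  0.00052719,  0.00250587,
       -0.0006672 ]), 'effort': array([-1.55924555e+00, -4.15603316e+01,  2.93659759e+01,  7.21089855e+00,
        4.33337823e+00, -3.76081257e-02]), 'ee_pos': array([0.63531742, 0.01830166, 0.2714696 ]), 'ee_rot': array([-3.13969734e+00,  1.24351533e-03, -1.66882295e+00]), 'contact_force': array([-13.33717864,   1.89951613,  14.53015158]), 'moment': array([0.79394221, 4.9075023 , 0.03242749]), 'gripper_width': 0.1957585184468177}
```

View pics/wrist5.png

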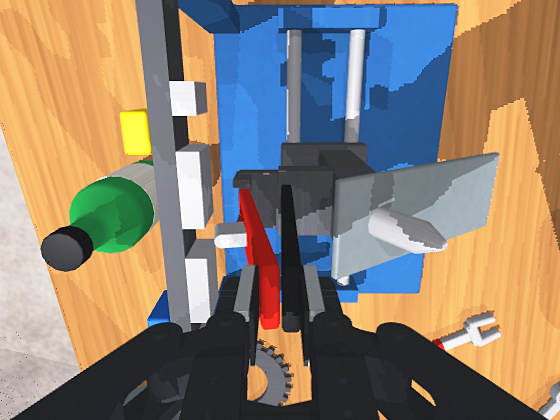

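View pics/side5.png

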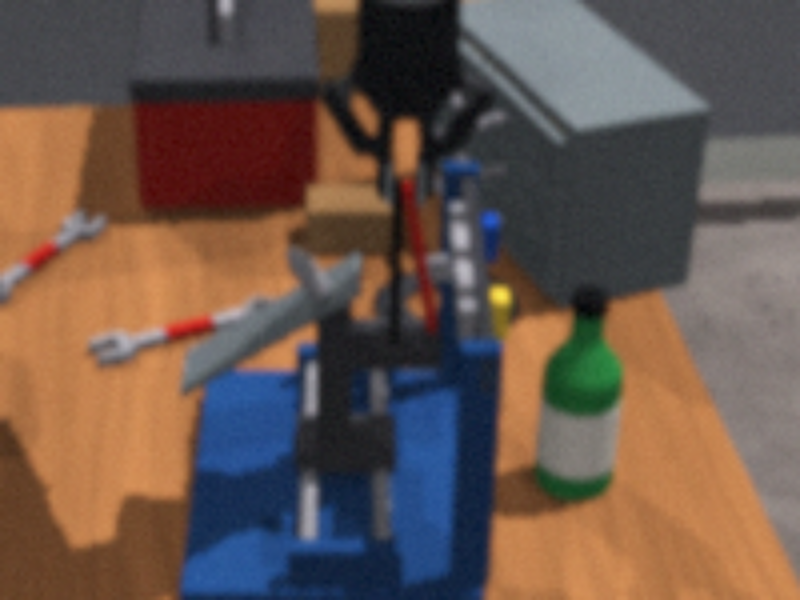

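{"op": "step_arm", "data": {
  "motion": "-1 -0.003 -0.03 0 0;-1 -0.008 -0.08 0 0;-1 -0.014 -0.14 0 0;-1 -0.02 -0.19 0 0;-1 -0.0245 -0.239 0 0;-1 -0.0245 -0.239 0 0;-1 -0.0245 -0.239 0 0"
}}

```text
time: 6.62
ee_pos: [0.6289, -0.0435, 0.2716]
ee_rot: [-3.14, -0.0, -1.671]
contact_force: [0.3, -2.4, 1.6]
gripper_width: 0.189
```

Run:
```python
from look import *
im=manip.capture("wrist"); c=manip.get_calibration("wrist")
cv2.imwrite(f"pics/wrist6.png",im)
for nm in("peg_root","plate_foot"):
    for a in manip.tip_of(nm,"wrist")[:2]: print(nm,a["at"],np.round(onz(ray(c,a["at"]),.21 if nm=="peg_root" else .1317),4),a["score"])
o=manip.get_obs();print(o["ee_pos"],o["contact_force"])
```

```text
peg_root [382.3, 222.1] [ 0.5631 -0.0364  0.21  ] 0.89
plate_foot [494.0, 189.6] [ 0.4495 -0.0262  0.1317] 0.62
[ 0.62901506 -0.04210302  0.27156858] [ 0.88077938 -2.63313568  2.37200954]
```

View pics/wrist6.png

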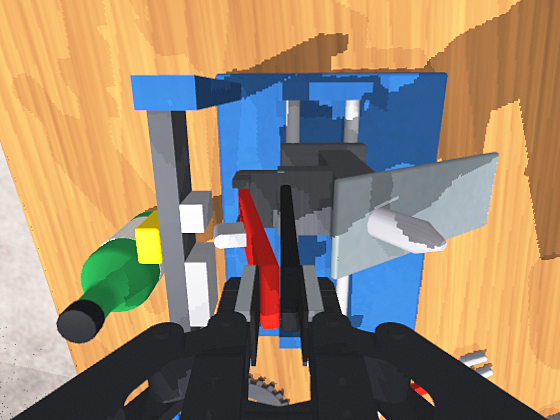

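{"op": "step_arm", "data": {
  "motion": "-0.6 0 0 0 0;-0.4 0 0 0 0;-0.1 0 0 0 0;0.3 0 0 0 0;1 0 0 0 0;1 0 0 0 0;1 0 0 0 0;1 0 0 0 0"
}}

```text
time: 7.43
ee_pos: [0.6286, -0.042, 0.2715]
ee_rot: [-3.141, 0.0, -1.669]
contact_force: [0.3, -0.5, -0.3]
gripper_width: 1.003
```

Run:
```python
from look import *
im=manip.capture("wrist"); c=manip.get_calibration("wrist")
cv2.imwrite(f"pics/wrist7.png",im)
o=manip.get_obs();print(o["ee_pos"],o["contact_force"])
```

```text
[ 0.62867336 -0.04201159  0.2715501 ] [-0.04810851  0.13989596  0.2996094 ]
```

View pics/wrist7.png

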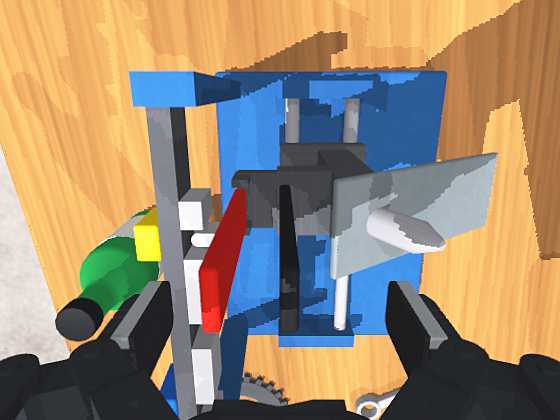

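{"op": "step_arm", "data": {
  "motion": "1 0 0 0.15 0;1 0 0 0.3 0.05;1 -0.05 0.1 0.45 0.13;1 -0.1 0.25 0.5 0.21;1 -0.15 0.4 0.5 0.29;1 -0.2 0.55 0.5 0.37;1 -0.27 0.7 0.5 0.45;1 -0.34 0.82 0.45 0.53;1 -0.42 0.94 0.4 0.61;1 -0.5 1 0.35 0.69"
}}

```text
time: 8.32
ee_pos: [0.5023, 0.2106, 0.3583]
ee_rot: [-3.141, 0.001, -0.627]
contact_force: [-1.1, 0.6, -0.9]
gripper_width: 0.999
```

{"op": "step_arm", "data": {
  "motion": "1 -0.05 0.1 -0.05 0.08;1 -0.1 0.2 -0.1 0.16;1 -0.15 0.3 -0.2 0.24;1 -0.17 0.36 -0.3 0.32;1 -0.17 0.36 -0.35 0.4;1 -0.17 0.36 -0.35 0.48;1 -0.17 0.36 -0.35 0.56;1 -0.17 0.36 -0.35 0.667;1 -0.17 0.36 -0.35 0.667;1 -0.17 0.36 -0.35 0.667"
}}

```text
time: 9.15
ee_pos: [0.4596, 0.3005, 0.2708]
ee_rot: [-3.141, 0.001, 0.375]
contact_force: [-0.7, 0.6, 0.2]
gripper_width: 0.999
```

Run:
```python
from look import *
im=manip.capture("wrist"); c=manip.get_calibration("wrist")
cv2.imwrite(f"pics/wrist8.png",im)
for nm,z in(("spanner",0),("eye",.007),("jaw_end",.007)):
    for a in manip.tip_of(nm,"wrist")[:2]: print(nm,a["at"],np.round(onz(ray(c,a["at"]),z),4),a["score"])
for a in manip.silhouettes("spanner","wrist")[:2]:
    m=a["mask"]; v,u=np.nonzero(m); 
    P=np.array([onz(ray(c,(x,y)),.010)[:2] for x,y in zip(u[::5],v[::5])])
    mu=P.mean(0); w,V=np.linalg.eigh(np.cov((P-mu).T)); d=V[:,1]; d*=np.sign(d[0])
    t=(P-mu)@d; s=(P-mu)@[-d[1],d[0]]
    sh=(abs(t)<.05); k=np.polyfit(t[sh],s[sh],1)
    print(a["score"],len(u),mu,"ang",np.arctan2(d[1],d[0]),"shank ang",np.arctan2(d[1],d[0])+np.arctan(k[0]),"off",k[1],t.min(),t.max())
o=manip.get_obs();print(o["ee_pos"],o["ee_rot"])
```

```text
spanner [278.4, 157.7] [0.4633 0.3015 0.    ] 0.86
spanner [116.6, 228.5] [0.3066 0.4571 0.    ] 0.76
eye [277.0, 88.2] [0.5348 0.3311 0.007 ] 0.61
eye [154.8, 277.9] [0.2616 0.3932 0.007 ] 0.6
jaw_end [278.2, 240.4] [0.368  0.2644 0.007 ] 0.58
jaw_end [57.5, 160.5] [0.368  0.5381 0.007 ] 0.58
0.82 2716 [0.46137043 0.29901857] ang 0.3766105360806901 shank ang 0.37485434344728574 off 0.00040706855729594015 -0.10044944123433153 0.09846905929826431
[0.45979778 0.30048951 0.27084459] [-3.14049034e+00  9.80339398e-04  3.72386400e-01]
```

View pics/wrist8.png

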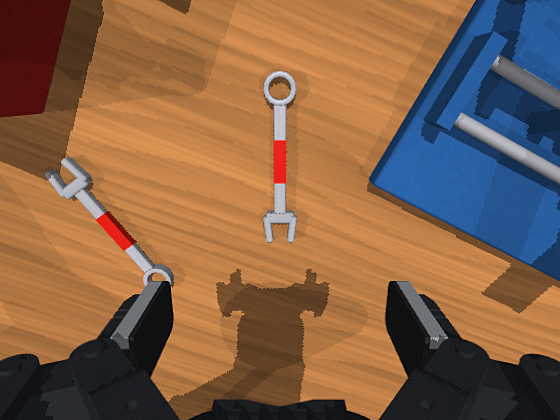

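{"op": "step_arm", "data": {
  "motion": "1 0.06 0.02 -0.1 0;1 0.12 0.04 -0.25 0;1 0.12 0.04 -0.4 0;1 0.12 0.04 -0.55 0;1 0.12 0.04 -0.7 0;1 0.12 0.04 -0.85 0;1 0.12 0.04 -0.92 0;1 0.12 0.04 -0.92 0"
}}

```text
time: 10.07
ee_pos: [0.4875, 0.3079, 0.0362]
ee_rot: [3.139, 0.008, 0.371]
contact_force: [-1.0, -0.9, 0.1]
gripper_width: 0.996
```

{"op": "step_arm", "data": {
  "motion": "1 0.008 0.01 -0.06 0;1 0.008 0.01 -0.12 0;1 0.008 0.01 -0.12 0;0.2 0.008 0.01 -0.12 0;-0.3 0.008 0.01 -0.12 0;-1 0.008 0.01 -0.12 0;-1 0.008 0.01 -0.12 0;-1 0.008 0.01 -0.12 0;-1 0.008 0.01 -0.12 0",
  "squeeze": 40
}}

```text
time: 10.82
ee_pos: [0.4897, 0.3107, 0.0069]
ee_rot: [3.14, 0.008, 0.371]
contact_force: [-0.4, 1.1, -0.2]
gripper_width: 0.147
```

{"op": "step_arm", "data": {
  "motion": "-1 0 0 0.05 0;-1 0 0 0.15 0;-1 0 0 0.3 0;-1 0 0 0.45 0;-1 0 0 0.6 0;-1 0 0 0.75 0;-1 0 0 0.9 0;-1 0 0 1 0;-1 0 0 1 0"
}}

```text
time: 11.57
ee_pos: [0.492, 0.3122, 0.264]
ee_rot: [-3.14, -0.002, 0.371]
contact_force: [0.0, 0.8, 0.7]
gripper_width: -0.0
```

Run:
```python
from look import *
for n in("wrist","side"):
    im=manip.capture(n)
    if n=="side": im=cv2.resize(im[80:230,150:350],None,fx=4,fy=4)
    cv2.imwrite(f"pics/{n}9.png",im)
o=manip.get_obs();print(o["ee_pos"],o["ee_rot"],o["gripper_width"],o["contact_force"],o["moment"])
```

```text
[0.48984102 0.31100056 0.25828348] [3.14132747 0.0051705  0.37058756] 0.0029451325664387623 [ 0.78916889 -0.09046875 -0.02000266] [-0.01456916  0.00155214  0.02829006]
```

View pics/wrist9.png

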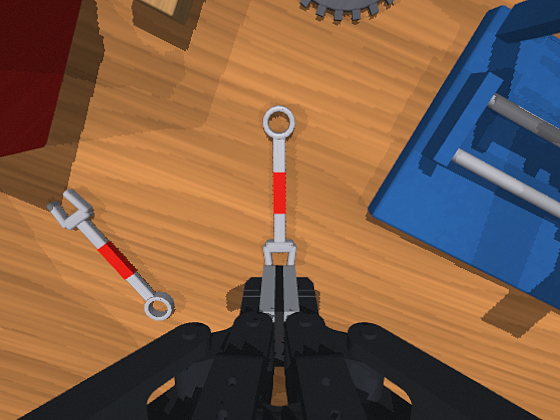

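View pics/side9.png

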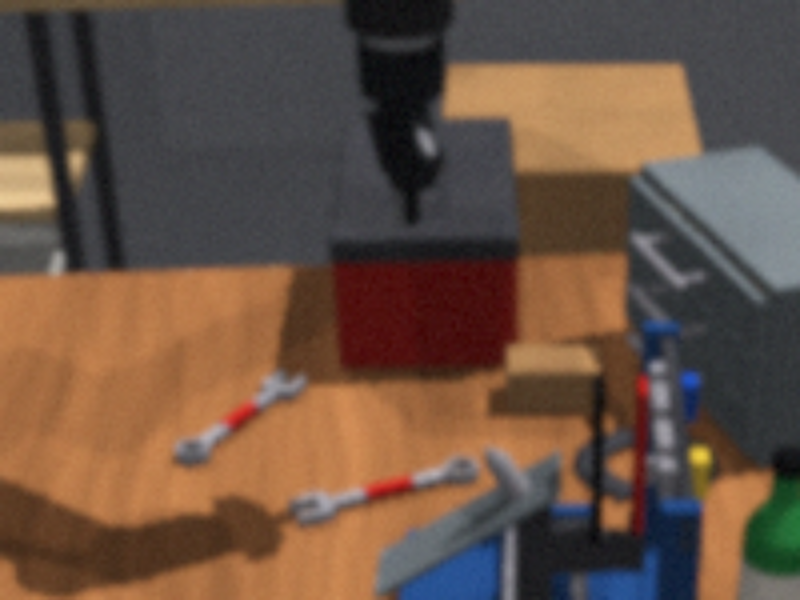

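```bash
cat > sp.py <<'E'
from look import *
im=manip.capture("wrist"); c=manip.get_calibration("wrist")
for nm,z in(("eye",.007),("jaw_end",.007)):
    for a in manip.tip_of(nm,"wrist")[:2]: print(nm,a["at"],np.round(onz(ray(c,a["at"]),z),4),a["score"])
for a in manip.silhouettes("spanner","wrist")[:2]:
    m=a["mask"]; v,u=np.nonzero(m); 
    P=np.array([onz(ray(c,(x,y)),.010)[:2] for x,y in zip(u[::5],v[::5])])
    mu=P.mean(0); w,V=np.linalg.eigh(np.cov((P-mu).T)); d=V[:,1]; d*=np.sign(d[0])
    t=(P-mu)@d; s=(P-mu)@[-d[1],d[0]]
    print(a["score"],len(u),mu,"ang",np.arctan2(d[1],d[0]),t.min(),t.max(), "eye",mu+d*(t.max()-.018))
o=manip.get_obs();print(o["ee_pos"],o["ee_rot"],o["gripper_width"])
E
python3 sp.py
```

```text
eye [158.6, 305.1] [0.2627 0.3856 0.007 ] 0.98
eye [278.2, 116.5] [0.5367 0.3281 0.007 ] 0.72
jaw_end [280.1, 267.3] [0.3688 0.2603 0.007 ] 0.77
0.94 3034 [0.31385192 0.46244372] ang 0.9867069359415633 -0.1068653016130126 0.08723445066064531 eye [0.35203056 0.52020011]
0.86 2382 [0.46029374 0.29869827] ang 0.37638184613314246 -0.09321659632423172 0.09800920183332107 eye [0.53470234 0.32810629]
[0.4891525  0.31021708 0.25546351] [3.13873569 0.0097878  0.37060531] -0.003420244144817857
```

{"op": "step_arm", "data": {
  "motion": "1 0 0 -0.1 0;1 0 0 -0.3 0;1 0 0 -0.45 0;1 0 0 -0.6 0;1 0 0 -0.75 0;1 0 0 -0.85 0;1 0 0 -0.9 0;1 0 0 -0.9 0;1 0 0 -0.9 0"
}}

```text
time: 12.62
ee_pos: [0.4887, 0.3095, 0.0293]
ee_rot: [3.137, 0.012, 0.371]
contact_force: [0.8, 0.6, 1.6]
gripper_width: 1.003
```

Run:
```python
from look import *
for k in range(3):
    o=manip.get_obs();print(o["ee_pos"],o["ee_rot"],o["gripper_width"],o["q"])
    manip.capture("wrist")
```

```text
[0.48868336 0.30949282 0.02931696] [3.13691781 0.0124043  0.37084975] 1.0029732966133948 [ 0.90092052  0.38876609 -0.40948572 -0.00316435 -0.78561267  1.04300623]
[0.48938192 0.3102625  0.03055565] [3.1381047 0.0101284 0.3709132] 0.994583029308023 [ 0.90088513  0.38718633 -0.40838646 -0.00298358 -0.78572796  1.04296217]
[0.48970766 0.31070272 0.03130267] [3.13892259 0.00876224 0.37096986] 0.9996236900756212 [ 0.90090731  0.38610494 -0.40789347 -0.00300459 -0.78571024  1.04300395]
```

{"op": "step_arm", "data": {
  "motion": "1 0 0 -0.06 0;1 0 0 -0.12 0;1 0 0 -0.12 0;0.2 0 0 -0.12 0;-0.3 0 0 -0.12 0;-0.6 0 0 -0.12 0;-0.6 0 0 -0.12 0",
  "squeeze": 30
}}

```text
time: 13.35
ee_pos: [0.4903, 0.3114, 0.0028]
ee_rot: [3.14, 0.006, 0.371]
contact_force: [-0.2, -0.6, 0.0]
gripper_width: 0.455
```

{"op": "step_arm", "data": {
  "motion": "-0.7 0 0 0 0;-0.8 0 0 0 0;-1 0 0 0 0;-1 0 0 0 0;-1 0 0 0 0",
  "squeeze": 30
}}

```text
time: 13.77
ee_pos: [0.4903, 0.3114, 0.0028]
ee_rot: [3.14, 0.006, 0.371]
contact_force: [-0.3, -0.1, 0.2]
gripper_width: 0.006
```

Run:
```python
from look import *
for k in range(2):
    o=manip.get_obs();print(o["ee_pos"],o["gripper_width"],o["contact_force"])
    im=manip.capture("wrist")
cv2.imwrite("pics/wrist10.png",im)
```

```text
[0.49029423 0.31140105 0.00279609] 0.006208610439303855 [-0.27123528 -0.1271558   0.18971573]
[0.49027356 0.31140811 0.00273052] 0.00215116192846633 [-0.06157465  0.6449151  -0.27313518]
```

View pics/wrist10.png

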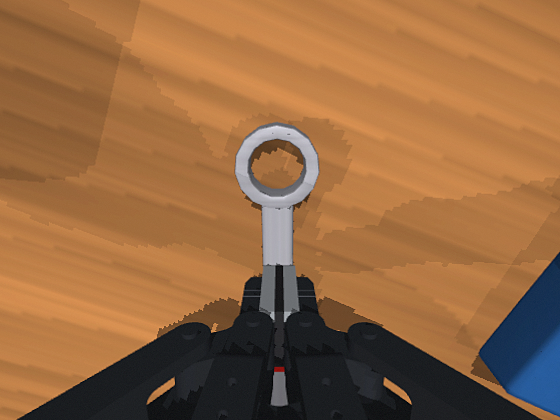

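Run:
```python
from look import *
c=manip.get_calibration("wrist")
T=c["camera_from_world"];print(-T[:3,:3].T@T[:3,3], manip.get_obs()["ee_pos"])
e=np.array([.536,.3287])
for z in(.014,):
    for r in (.018,):
        P=np.array([proj(c,[e[0]+r*np.cos(t),e[1]+r*np.sin(t),z]) for t in np.linspace(0,6.28,60)])
        print(P.min(0),P.max(0))
p=manip.get_obs()["ee_pos"]
print("tcp",proj(c,p),proj(c,p+[0,0,.01]),proj(c,p+[0,0,.02]))
im=manip.capture("side"); cs=manip.get_calibration("side"); print(proj(cs,p))
u,v=proj(cs,p).astype(int); cv2.imwrite("pics/side10.png",cv2.resize(im[v-50:v+50,u-70:u+70],None,fx=5,fy=5,interpolation=cv2.INTER_CUBIC))
```

```text
[0.56577979 0.34007083 0.16513015] [0.49027163 0.31140004 0.00272841]
[234.05963464 124.03264794] [321.03930521 209.74273161]
tcp [276.64029947 262.94679006] [276.55947244 272.74230308] [276.46902423 283.69869188]
[253.90049208 200.64259445]
```

View pics/side10.png

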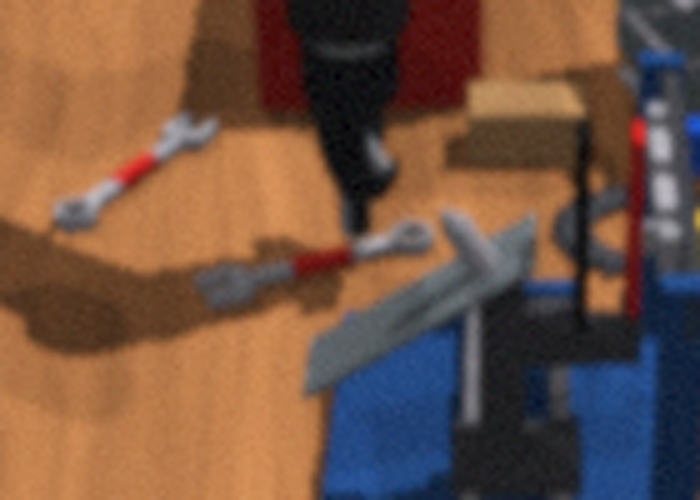

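{"op": "step_arm", "data": {
  "motion": "-1 0 0 -0.008 0;-1 0 0 -0.008 0;-1 0 0 -0.008 0"
}}

```text
time: 14.17
ee_pos: [0.4902, 0.3113, 0.0005]
ee_rot: [3.14, 0.007, 0.371]
contact_force: [0.4, -0.1, 0.7]
gripper_width: -0.0
```

{"op": "step_arm", "data": {
  "motion": "-1 0 0 -0.008 0;-1 0 0 -0.008 0;-1 0 0 -0.008 0"
}}

```text
time: 14.42
ee_pos: [0.4901, 0.3111, -0.0017]
ee_rot: [3.14, 0.007, 0.371]
contact_force: [-0.7, 0.1, 0.6]
gripper_width: 0.002
```

{"op": "step_arm", "data": {
  "motion": "-1 0 0 -0.008 0;-1 0 0 -0.016 0;-1 0 0 -0.016 0;-1 0 0 -0.016 0"
}}

```text
time: 14.75
ee_pos: [0.4899, 0.311, -0.006]
ee_rot: [3.14, 0.008, 0.371]
contact_force: [0.1, -0.4, 0.3]
gripper_width: -0.002
```

Run:
```python
from look import *
im=manip.capture("wrist"); cv2.imwrite("pics/wrist11.png",im)
im=manip.capture("scene"); c=manip.get_calibration("scene"); o=manip.get_obs();p=o["ee_pos"]; u,v=proj(c,p);print(u,v,o["contact_force"],p); u,v=int(u),int(v)
cv2.imwrite("pics/scene11.png",cv2.resize(im[v-50:v+50,u-70:u+70],None,fx=5,fy=5,interpolation=cv2.INTER_CUBIC))
```

```text
392.8933231328356 257.17216447734893 [ 1.32520064 -1.36793449  0.06498617] [ 0.49007812  0.31115738 -0.00573607]
```

View pics/wrist11.png

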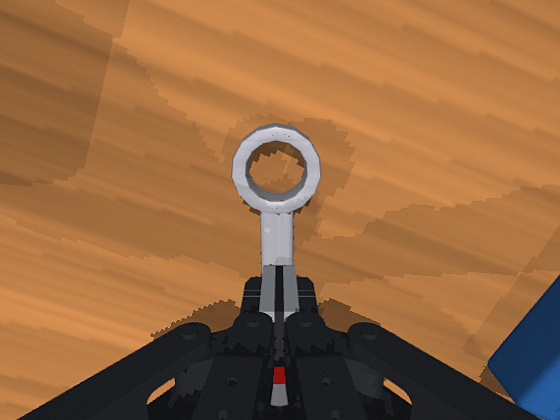

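View pics/scene11.png

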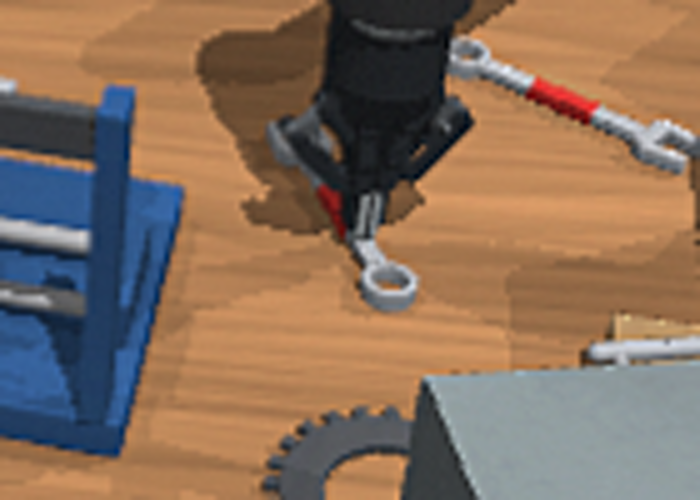

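{"op": "step_arm", "data": {
  "motion": "-1 0 0 -0.01 0;-1 0 0 -0.01 0;-1 0 0 -0.01 0"
}}

```text
time: 15.1
ee_pos: [0.4901, 0.3111, -0.0083]
ee_rot: [3.14, 0.007, 0.371]
contact_force: [0.8, -0.3, 0.6]
gripper_width: 0.001
```

{"op": "step_arm", "data": {
  "motion": "-1 0 0 -0.01 0;-1 0 0 -0.01 0;-1 0 0 -0.01 0"
}}

```text
time: 15.35
ee_pos: [0.4902, 0.3112, -0.0085]
ee_rot: [3.14, 0.007, 0.372]
contact_force: [-8.0, -3.6, 22.6]
gripper_width: -0.001
```

{"op": "step_arm", "data": {
  "motion": "-1 0 0 0.02 0;0 0 0 0.03 0;0 0 0 0.03 0;0 0 0 0.01 0;0 0 0 -0.02 0;0 0 0 -0.038 0;0 0 0 -0.038 0"
}}

```text
time: 15.93
ee_pos: [0.4892, 0.3102, -0.0201]
ee_rot: [3.138, 0.009, 0.371]
contact_force: [0.1, -0.7, 0.2]
gripper_width: 0.497
```

{"op": "step_arm", "data": {
  "motion": "-0.3 0 0 0.01 0;-0.5 0 0 0.01 0;-0.7 0 0 0.01 0;-1 0 0 0.01 0;-1 0 0 0.01 0;-1 0 0 0.01 0",
  "squeeze": 30
}}

```text
time: 16.43
ee_pos: [0.4893, 0.3102, -0.0175]
ee_rot: [3.138, 0.009, 0.371]
contact_force: [-0.4, 0.1, -0.7]
gripper_width: 0.155
```

{"op": "step_arm", "data": {
  "motion": "-1 0 0 0.02 0;-1 0 0 0.06 0;-1 0 0 0.1 0;-1 0 0 0.1 0"
}}

```text
time: 16.77
ee_pos: [0.4905, 0.3115, 0.0103]
ee_rot: [3.14, 0.006, 0.372]
contact_force: [0.9, 0.2, -2.6]
gripper_width: 0.15
```

{"op": "step_arm", "data": {
  "motion": "-1 0 0 0.1 0;-1 0 0 0.25 0;-1 0 0 0.4 0;-1 0 0 0.55 0;-1 0 -0.1 0.7 -0.05;-1 0 -0.22 0.85 -0.1;-1 0 -0.34 1 -0.16;-1 0 -0.46 1 -0.22;-1 0 -0.58 1 -0.28;-1 0 -0.7 1 -0.32"
}}

```text
time: 17.6
ee_pos: [0.4904, 0.1352, 0.2622]
ee_rot: [-3.141, 0.003, -0.113]
contact_force: [0.4, -0.9, -3.1]
gripper_width: 0.154
```

Run:
```python
from look import *
for n in("wrist","side"):
    im=manip.capture(n)
    if n=="side": im=cv2.resize(im[80:230,150:350],None,fx=4,fy=4)
    cv2.imwrite(f"pics/{n}12.png",im)
o=manip.get_obs();print(o["ee_pos"],o["ee_rot"],o["gripper_width"],o["contact_force"],o["moment"])
```

```text
[0.48970544 0.13311422 0.26139575] [ 3.14096406  0.00467946 -0.1132131 ] 0.15115449380785903 [ 0.37149839  1.1937889  -2.50343636] [ 0.05215605 -0.09016147 -0.03000915]
```

View pics/wrist12.png

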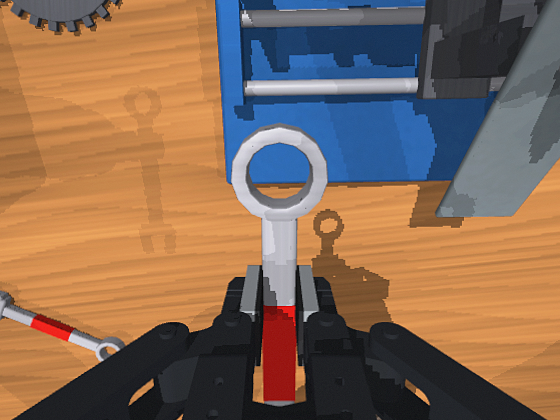

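View pics/side12.png

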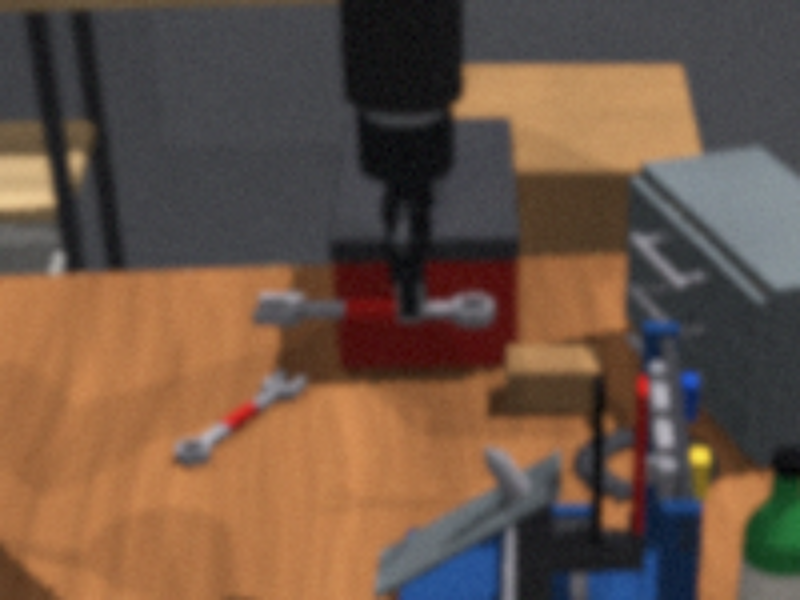

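{"op": "step_arm", "data": {
  "motion": "-1 0 -0.12 0.06 0.007;-1 0 -0.26 0.06 0.007;-1 0 -0.4 0.06 0.007;-1 0 -0.52 0.06 0.007;-1 0 -0.6 0.06 0.007;-1 0 -0.64 0.06 0.007;-1 0 -0.64 0.06 0.007;-1 0 -0.64 0.06 0.007"
}}

```text
time: 18.37
ee_pos: [0.4896, -0.027, 0.2765]
ee_rot: [3.141, 0.004, -0.104]
contact_force: [0.6, 1.5, -2.8]
gripper_width: 0.156
```

```bash
cat > v.py <<'E'
from look import *
import sys
t=sys.argv[1]; names=sys.argv[2:]
cs={}
for n in("wrist","side","scene"):
    cs[n]=manip.get_calibration(n); im=manip.capture(n)
    if n=="side": im=cv2.resize(im[110:235,180:345],None,fx=4.8,fy=4.8,interpolation=cv2.INTER_CUBIC)
    if n=="scene": im=cv2.resize(im[150:270,230:380],None,fx=5,fy=5,interpolation=cv2.INTER_CUBIC)
    cv2.imwrite(f"pics/{n}{t}.png",im)
for nm in names:
    R={}
    for n in cs:
        r=manip.tip_of(nm,n); print(nm,n,[(np.round(a["at"],1).tolist(),round(a["score"],2)) for a in r][:3])
        if r: R[n]=ray(cs[n],r[0]["at"])
    if "side" in R and "scene" in R: print("  sc+si",[np.round(x,4) for x in tri([R["side"],R["scene"]])])
    if len(R)==3: print("  all",[np.round(x,4) for x in tri(list(R.values()))])
o=manip.get_obs();print(o["time"],o["ee_pos"],o["ee_rot"],o["gripper_width"],o["contact_force"])
E
python3 v.py 13 eye jaw_end peg_root
```

```text
eye wrist []
eye side [([269.2, 175.6], 0.54), ([202.1, 189.7], 0.45)]
eye scene [([417.1, 215.9], 0.77), ([287.1, 175.7], 0.55)]
  sc+si [array([0.5333, 0.3418, 0.1445]), array([0.0462, 0.0462])]
jaw_end wrist []
jaw_end side [([210.3, 180.8], 0.56)]
jaw_end scene [([396.9, 306.1], 0.74), ([461.8, 237.2], 0.73), ([302.6, 150.3], 0.43)]
  sc+si [array([ 0.4141,  0.3986, -0.0882]), array([0.1603, 0.1603])]
peg_root wrist [([278.3, 94.7], 0.61)]
peg_root side [([278.9, 199.9], 0.81)]
peg_root scene [([285.9, 207.0], 0.69)]
  sc+si [array([ 0.5663, -0.0294,  0.2108]), array([0.004, 0.004])]
  all [array([ 0.5662, -0.0323,  0.2115]), array([0.0033, 0.0048, 0.0042])]
18.9667 [ 0.48971261 -0.02674684  0.27640782] [ 3.14097545  0.00467305 -0.10246098] 0.15299259870351642 [-0.24319742 -0.32769666 -3.15216675]
```

View pics/wrist13.png

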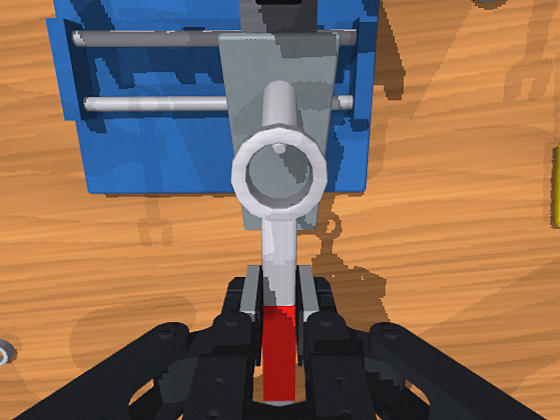

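View pics/side13.png

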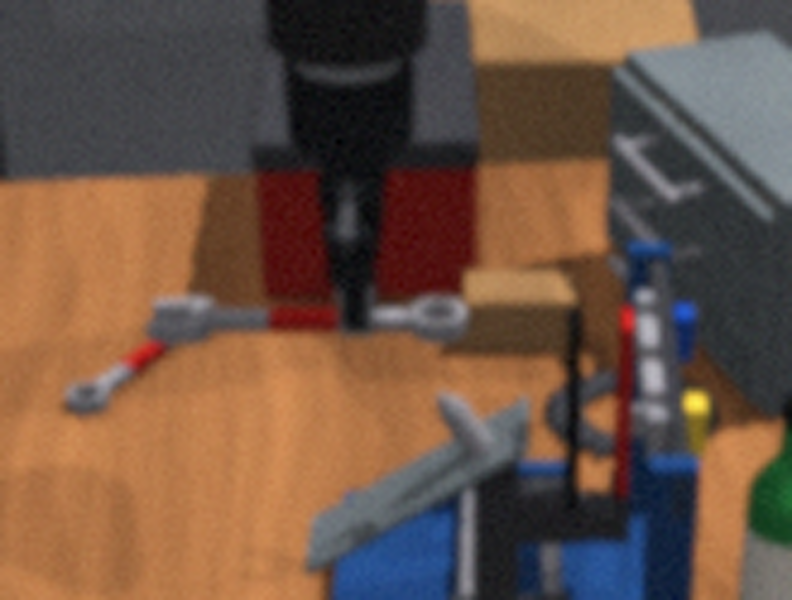

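View pics/scene13.png

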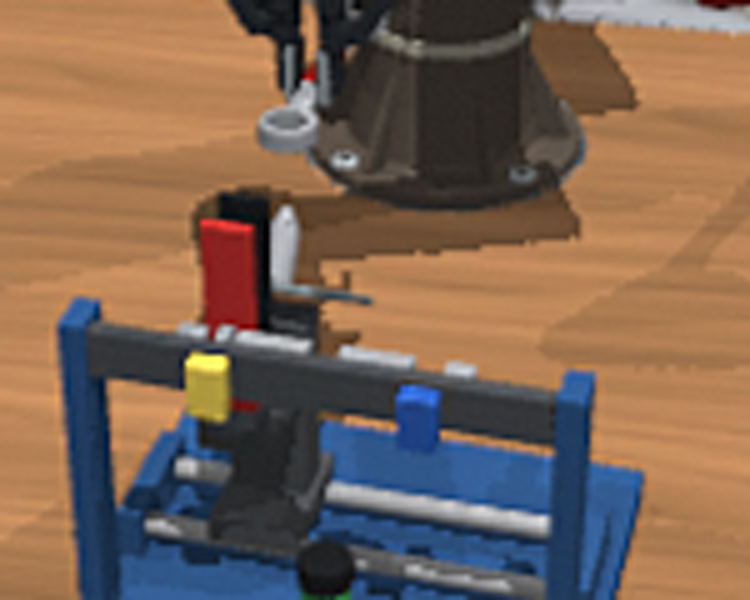

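Run:
```python
from h import *
s,a=manip.get_calibration("side"),manip.get_calibration("scene"); w=manip.get_calibration("wrist")
e=tri([ray(s,(271,175.6)),ray(a,(287.4,175.8))]); t=tri([ray(s,(272.9,193)),ray(a,(287.4,192))])
print("eye",e,"tip",t,"diff",t[0]-e[0])
T=np.array([.5663-.0257*.9948,-.0323+.0257*.1018,.248]);print("model tip",T,proj(s,T),proj(a,T),proj(w,T))
for z in(.29,.30,.31): 
    p=manip.get_obs()["ee_pos"]+.0502*np.array([.9948,-.1018,0]);p[2]=z;print(z,proj(w,p),proj(s,p),proj(a,p))
# tip from wrist pixel at z=.248
print(onz(ray(w,(279,147)),.248),onz(ray(w,(279,172)),.30),onz(ray(w,(279,172)),.31))
```

```text
eye (array([ 0.54062342, -0.02998732,  0.30138157]), [np.float64(0.00044521542376385685), np.float64(0.0004452154237638343)]) tip (array([ 0.54407851, -0.03184773,  0.24436879]), [np.float64(0.0023260021406740503), np.float64(0.0023260021406739787)]) diff [ 0.0034551  -0.00186041 -0.05701278]
model tip [ 0.54073364 -0.02968374  0.248     ] [271.31805629 191.03399509] [287.86735317 191.1153492 ] [272.50465551 149.21348955]
0.29 [276.56043807 167.44113712] [270.84268394 179.37715575] [286.98561152 178.80954733]
0.3 [276.44395427 172.75736174] [270.80180766 176.44814876] [286.92640668 175.87522494]
0.31 [276.31072102 178.83692603] [270.76056858 173.49415766] [286.86671306 172.91693049]
[ 0.54152298 -0.03312259  0.248     ] [ 0.5398455  -0.03285855  0.3       ] [ 0.54202188 -0.03306137  0.31      ]
```

{"op": "step_arm", "data": {
  "motion": "-1 0.006 0 -0.06 0;-1 0.012 0 -0.12 0;-1 0.014 -0.001 -0.16 0;-1 0.014 -0.001 -0.18 0;-1 0.014 -0.001 -0.18 0;-1 0.014 -0.001 -0.18 0",
  "squeeze": 20
}}

```text
time: 19.47
ee_pos: [0.4934, -0.0271, 0.2317]
ee_rot: [3.141, 0.005, -0.102]
contact_force: [0.8, 0.4, -2.0]
gripper_width: 0.15
```

```bash
python3 v.py 14
```

```text
19.6167 [ 0.49369342 -0.02692293  0.23221293] [ 3.14128868  0.00342007 -0.10237169] 0.15114894324640812 [-0.07661531 -0.68607225 -2.50007666]
```

View pics/wrist14.png

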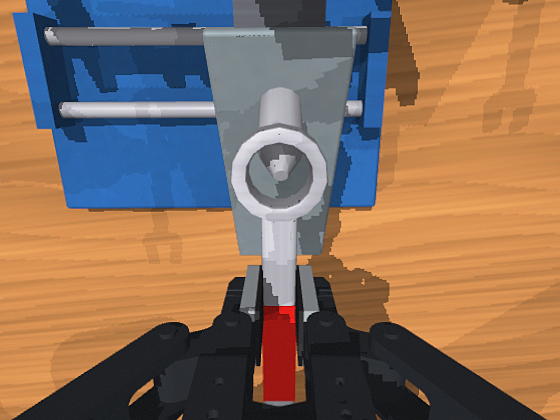

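View pics/side14.png

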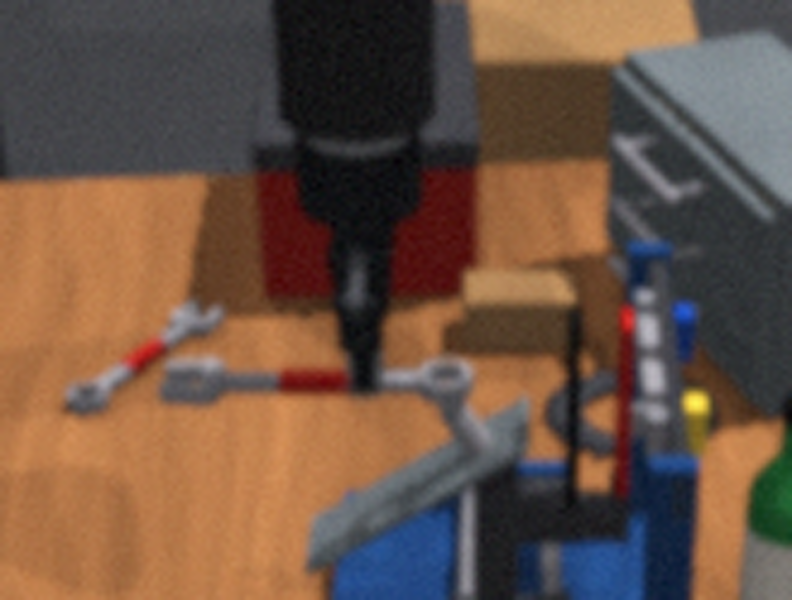

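View pics/scene14.png

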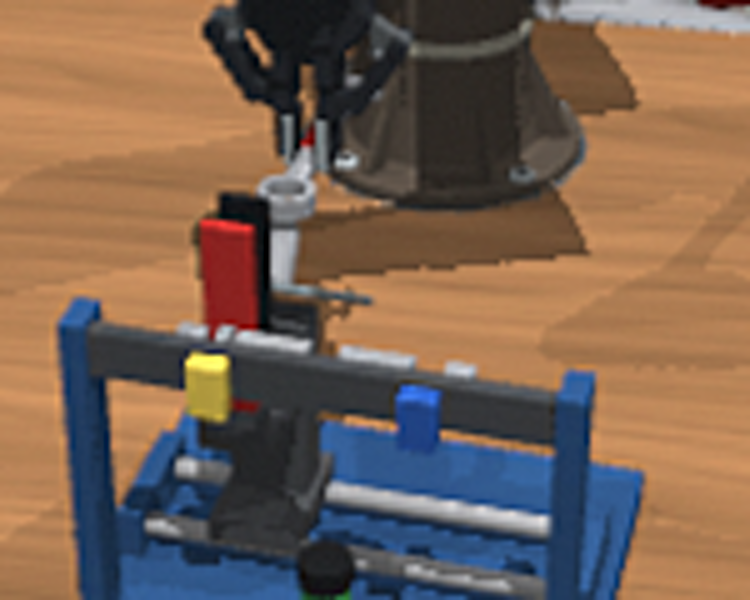

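{"op": "step_arm", "data": {
  "motion": "-1 0.002 0 -0.015 0;-1 0.004 0 -0.03 0;-1 0.006 0 -0.046 0;-1 0.006 0 -0.046 0;-1 0.006 0 -0.046 0"
}}

```text
time: 20.03
ee_pos: [0.4955, -0.0269, 0.2206]
ee_rot: [3.141, 0.003, -0.102]
contact_force: [1.3, -0.3, -2.0]
gripper_width: 0.148
```

{"op": "step_arm", "data": {
  "motion": "-1 0.001 0 -0.015 0;-1 0.003 0 -0.03 0;-1 0.004 0 -0.043 0;-1 0.004 0 -0.043 0",
  "squeeze": 20
}}

```text
time: 20.37
ee_pos: [0.497, -0.027, 0.2095]
ee_rot: [3.141, 0.002, -0.102]
contact_force: [3.6, -0.5, -1.4]
gripper_width: 0.153
```

```bash
python3 v.py 15
```

```text
20.5167 [ 0.49691528 -0.02693841  0.20996619] [ 3.14115851e+00  2.45287032e-03 -1.02230094e-01] 0.15516863234729766 [ 5.09983279 -0.37843298 -1.54854114]
```

View pics/side15.png

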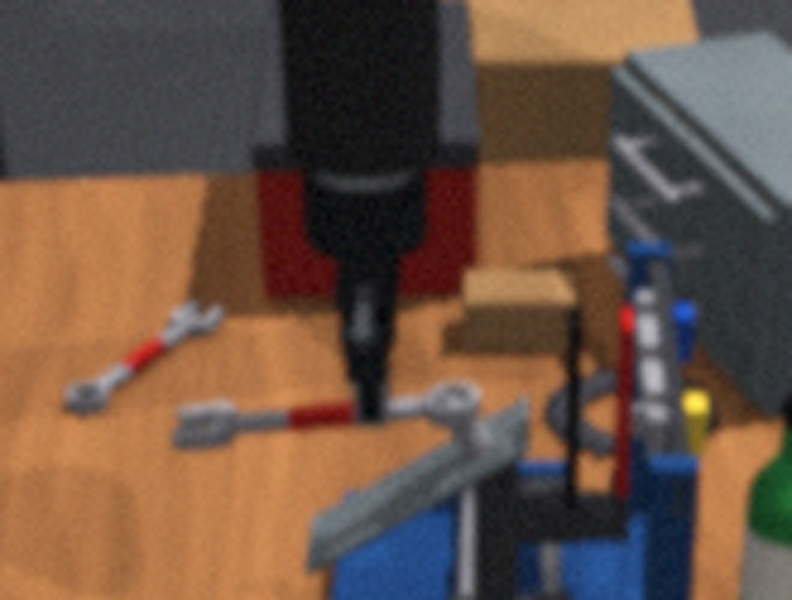

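View pics/wrist15.png

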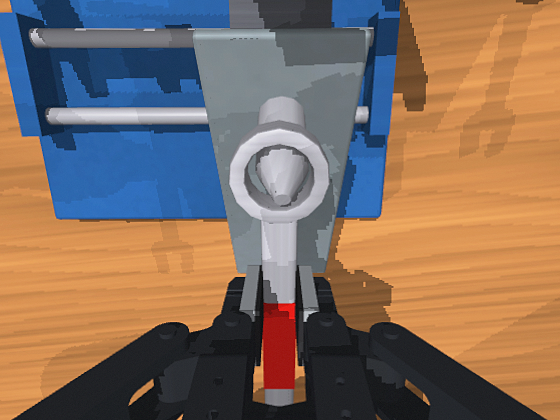

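{"op": "step_arm", "data": {
  "motion": "-1 0.008 -0.001 -0.015 0;-1 0.014 -0.001 -0.03 0;-1 0.02 -0.002 -0.044 0;-1 0.03 -0.003 -0.06 0;-1 0.04 -0.004 -0.08 0;-1 0.04 -0.004 -0.08 0"
}}

```text
time: 21.02
ee_pos: [0.5048, -0.0282, 0.1876]
ee_rot: [3.14, 0.008, -0.103]
contact_force: [-3.4, 1.3, -4.7]
gripper_width: 0.15
```

```bash
python3 v.py 16
```

```text
21.1667 [ 0.50466408 -0.02817076  0.1881627 ] [ 3.14033998  0.00755041 -0.1030364 ] 0.14759321128875633 [-4.05772242 -0.53019282 -8.96299356]
```

View pics/side16.png

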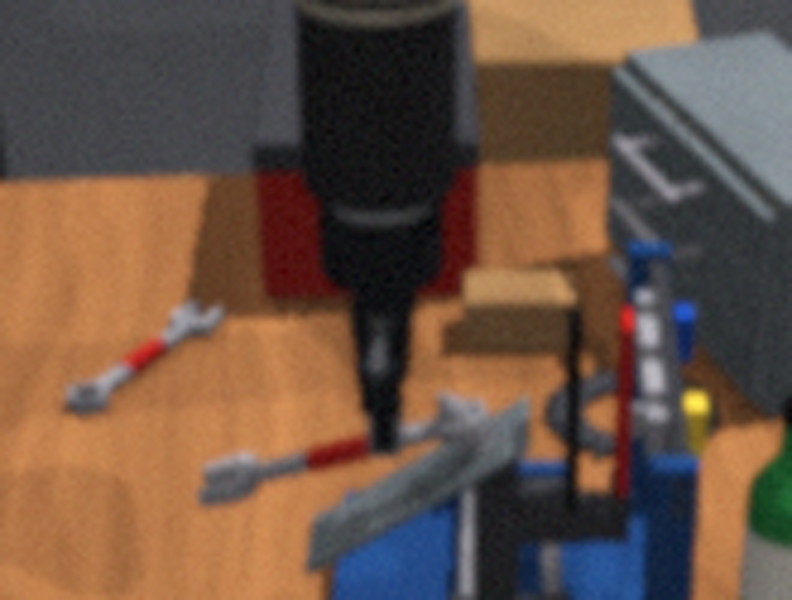

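View pics/wrist16.png

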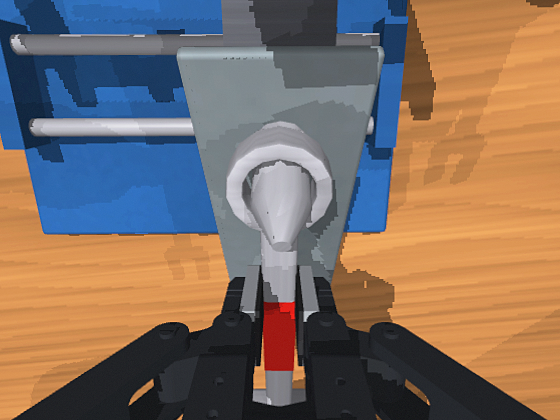

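{"op": "step_arm", "data": {
  "motion": "-1 0.008 -0.001 -0.012 0;-1 0.016 -0.002 -0.024 0;-1 0.018 -0.002 -0.03 0;-1 0.018 -0.002 -0.03 0"
}}

```text
time: 21.5
ee_pos: [0.5094, -0.0286, 0.1805]
ee_rot: [3.14, 0.007, -0.103]
contact_force: [-1.6, -0.5, -3.4]
gripper_width: 0.155
```

{"op": "step_arm", "data": {
  "motion": "-0.6 0 0 0 0;-0.5 0 0 0 0;-0.5 0 0 0 0;-0.5 0 0 0 0;-0.5 0 0 0 0"
}}

```text
time: 21.92
ee_pos: [0.5099, -0.0286, 0.181]
ee_rot: [3.141, 0.006, -0.103]
contact_force: [-0.2, -1.0, 0.2]
gripper_width: 0.25
```

```bash
python3 v.py 17
```

```text
22.0667 [ 0.50960887 -0.02861244  0.18068449] [ 3.14042461  0.00691091 -0.10298923] 0.2523562138554471 [-0.46109796 -0.39265409 -0.59164344]
```

View pics/side17.png

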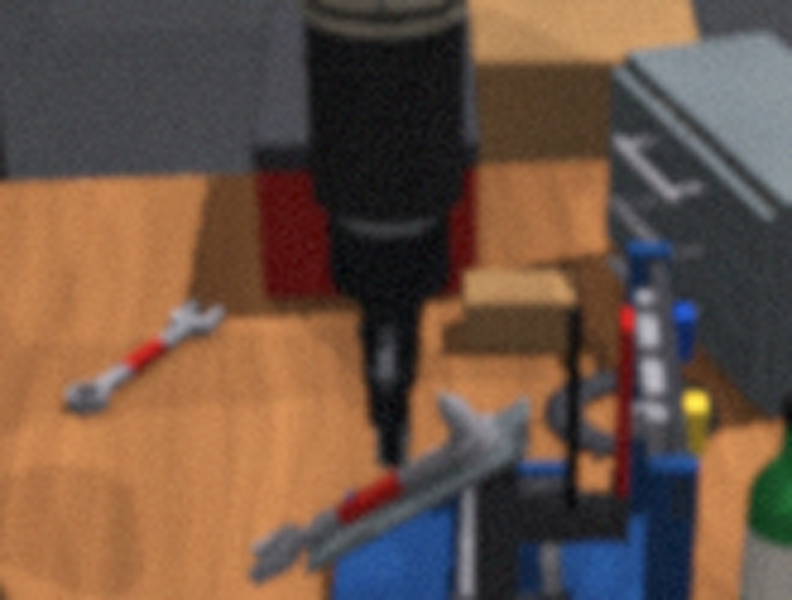

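View pics/wrist17.png

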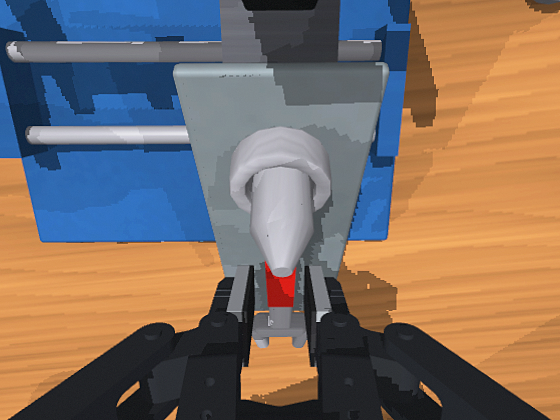

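{"op": "step_arm", "data": {
  "motion": "0 0 0 0 0;0 0 0 0.05 0;0 -0.04 0 0.15 0;0 -0.08 0 0.3 0;0 -0.12 0 0.42 0;0 -0.12 0 0.42 0;0 -0.12 0 0.42 0"
}}

```text
time: 22.65
ee_pos: [0.4803, -0.0284, 0.288]
ee_rot: [-3.141, 0.002, -0.103]
contact_force: [-0.2, -0.2, -0.1]
gripper_width: 0.498
```

```bash
python3 v.py 18 eye jaw_end peg_root plate_foot spanner
```

```text
eye wrist [([273.4, 88.0], 0.83)]
eye side [([323.0, 207.7], 0.67), ([316.5, 300.3], 0.65), ([277.0, 199.0], 0.57)]
eye scene [([418.5, 215.1], 0.67), ([283.8, 203.3], 0.63)]
  sc+si [array([0.6871, 0.2658, 0.1487]), array([0.1502, 0.1502])]
  all [array([0.6352, 0.1273, 0.1838]), array([0.1773, 0.1271, 0.2346])]
jaw_end wrist [([277.1, 246.3], 0.93)]
jaw_end side [([230.7, 229.9], 0.52), ([223.7, 174.5], 0.43)]
jaw_end scene [([462.0, 240.2], 0.88), ([299.0, 207.7], 0.59)]
  sc+si [array([ 0.3344,  0.5058, -0.144 ]), array([0.1168, 0.1168])]
  all [array([0.4001, 0.236 , 0.001 ]), array([0.2538, 0.0672, 0.2978])]
peg_root wrist [([273.5, 88.9], 0.52)]
peg_root side [([278.9, 201.7], 0.96)]
peg_root scene [([285.0, 204.4], 0.73)]
  sc+si [array([ 0.563 , -0.0355,  0.2128]), array([0.0008, 0.0008])]
  all [array([ 0.5619, -0.035 ,  0.2123]), array([0.0015, 0.0017, 0.0006])]
plate_foot wrist [([278.1, 215.7], 0.56), ([275.6, 80.5], 0.22)]
plate_foot side [([239.9, 224.0], 0.77)]
plate_foot scene [([295.7, 209.7], 0.92)]
  sc+si [array([ 0.4409, -0.0211,  0.1207]), array([0.004, 0.004])]
  all [array([ 0.4437, -0.0229,  0.1212]), array([0.0046, 0.0064, 0.0024])]
spanner wrist [([274.7, 171.4], 0.79)]
spanner side [([257.5, 213.3], 0.81), ([207.5, 182.4], 0.49)]
spanner scene [([433.5, 227.1], 0.62), ([288.9, 204.2], 0.49)]
  sc+si [array([0.4609, 0.3822, 0.0043]), array([0.1011, 0.1011])]
  all [array([0.4969, 0.181 , 0.0924]), array([0.207 , 0.0536, 0.2414])]
23.55 [ 0.47961191 -0.02861139  0.28569206] [ 3.14042026  0.00690935 -0.1029505 ] 0.4989022187782863 [-0.92179227  0.54125081  0.20809346]
```

View pics/side18.png

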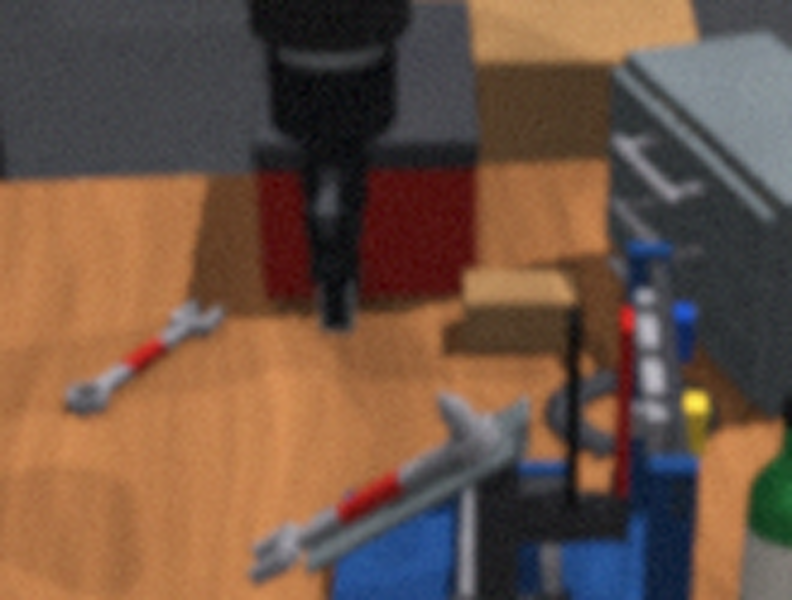

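View pics/wrist18.png

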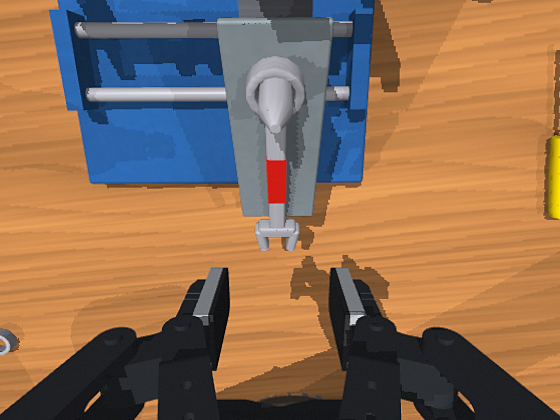

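View pics/scene18.png

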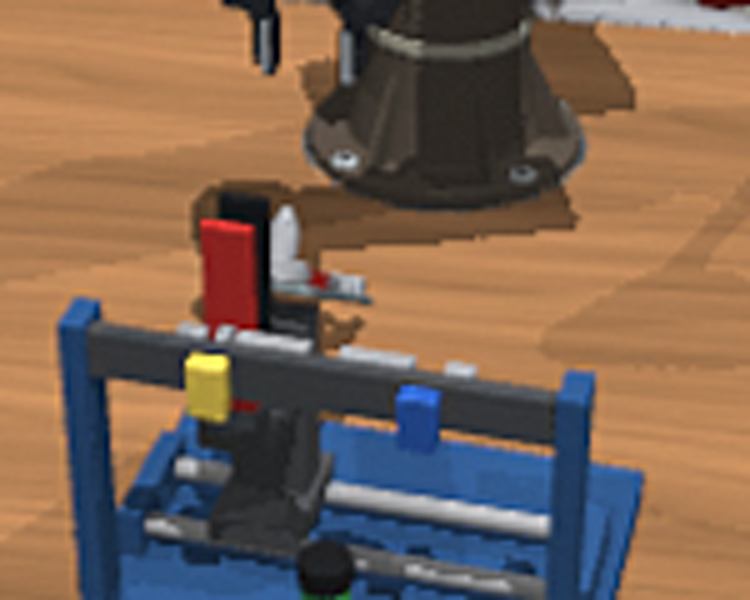

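Run:
```python
from h import *
C={n:manip.get_calibration(n) for n in("side","scene","wrist")}
obs=dict(eye=dict(side=(277,199),scene=(283.8,203.3),wrist=(273.4,88)),jaw=dict(side=(230.7,229.9),scene=(299,207.7),wrist=(277.1,246.3)),root=dict(side=(278.9,201.7),scene=(285,204.4),wrist=(273.5,88.9)),foot=dict(side=(239.9,224),scene=(295.7,209.7),wrist=(278.1,215.7)),sp=dict(side=(257.5,213.3),scene=(288.9,204.2),wrist=(274.7,171.4)))
P={}
for k,o in obs.items():
    P[k],e=tri([ray(C[n],o[n]) for n in o]); p2,_=tri([ray(C[n],o[n]) for n in("side","scene")]); print(k,np.round(P[k],4),np.round(e,4),np.round(p2,4))
d=P["eye"]-P["jaw"];print("tilt",np.degrees(np.arcsin(d[2]/np.linalg.norm(d))),np.linalg.norm(d))
th=np.radians(34);psi=-.102
X=np.array([np.cos(th)*np.cos(psi),np.cos(th)*np.sin(psi),np.sin(th)]);N=np.array([-np.sin(th)*np.cos(psi),-np.sin(th)*np.sin(psi),np.cos(th)])
r=np.array([.5655,-.034,.21])
for k in P:
    print(k,"along",(P[k]-r)@X,"normal",(P[k]-r)@N)
for h in(7,14,20):
    print(h,[np.round(proj(C[n],r+N*h/1e3),1) for n in obs["eye"]],[np.round(proj(C[n],r+N*h/1e3-.18*X),1) for n in obs["eye"]])
```

```text
eye [ 0.56  -0.036  0.219] [0.0037 0.0043 0.0012] [ 0.5597 -0.0371  0.2192]
jaw [ 0.4076 -0.0194  0.1026] [0.0006 0.002  0.0015] [ 0.4073 -0.0183  0.1024]
root [ 0.5614 -0.0352  0.2123] [0.002  0.0004 0.0019] [ 0.563  -0.0355  0.2128]
foot [ 0.4435 -0.0232  0.1212] [0.0062 0.0026 0.0044] [ 0.4409 -0.0211  0.1207]
sp [ 0.4981 -0.0324  0.1719] [0.0022 0.0033 0.0043] [ 0.4962 -0.0357  0.1724]
tilt 37.21450247549067 0.19241160262423185
eye along 0.000643616197892498 normal 0.010442821562289609
jaw along -0.19146276239287296 normal -0.0003481854320392683
root along -0.0019787388040861725 normal 0.00405895243454774
foot along -0.15120345193969445 normal -0.005071835176207633
sp along -0.07705384723198543 normal 0.005965116191808389
7 [array([278.3, 200.3]), array([285.5, 203.6]), array([271.3,  85.6])] [array([232.1, 226.3]), array([298.5, 205.8]), array([274., 247.])]
14 [array([277. , 198.7]), array([285.9, 201.3]), array([271.1,  92.7])] [array([230.8, 224.9]), array([298.8, 203.7]), array([274. , 253.2])]
20 [array([275.9, 197.4]), array([286.1, 199.4]), array([271.,  99.])] [array([229.6, 223.6]), array([299., 202.]), array([273.9, 258.6])]
```

Run:
```python
import cv2
im=cv2.imread("pics/wrist18.png"); cv2.imwrite("pics/z18.png",cv2.resize(im[10:260,190:370],None,fx=2.4,fy=2.4,interpolation=cv2.INTER_CUBIC));
```

```text
(no output)
```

View pics/z18.png

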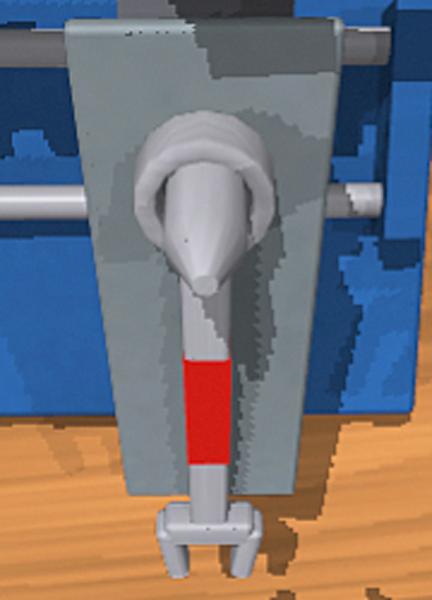

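Run:
```python
from h import *
w=manip.get_calibration("wrist")
th=np.radians(34);psi=-.102
X=np.array([np.cos(th)*np.cos(psi),np.cos(th)*np.sin(psi),np.sin(th)]);N=np.array([-np.sin(th)*np.cos(psi),-np.sin(th)*np.sin(psi),np.cos(th)]);Y=np.cross(N,X)
from scipy.optimize import least_squares
# shift camera laterally so tip & plate upper corners match
f=lambda d: np.concatenate([proj(w,np.array([.5655,-.034,.21])+d+q)-o for q,o in((.046*N,(275.4,127.5)),(.035*X+.032*Y,(217.5,18)),(.035*X-.032*Y,(332,18)),(-.14*X+.032*Y,(243.5,215.5)),(-.14*X-.032*Y,(312.5,215.5)))])
s=least_squares(f,[0,0,0]);print(s.x,np.round(s.fun,1))
r=np.array([.5655,-.034,.21])+s.x
A=np.linspace(0,2*np.pi,120)
for h in(0,3,6,10):
    o=r+(-.002)*X
    top=np.array([proj(w,o+N*(h+14)/1e3+.018*(np.cos(a)*X+np.sin(a)*Y)) for a in A]);bot=np.array([proj(w,o+N*h/1e3+.018*(np.cos(a)*X+np.sin(a)*Y)) for a in A])
    al=np.vstack([top,bot]); print(h,"row min",al[:,1].min(),"top face rowmin",top[:,1].min(),"col",al[:,0].min(),al[:,0].max(),"jaw tip row",proj(w,o+N*(h+7)/1e3-.18*X))
```

```text
[ 0.00053393 -0.002743   -0.00395276] [ 0.2 -0.9 -1.5  0.9  3.   1.  -1.8 -0.8 -0.9 -0.9]
0 row min 52.67077116119873 top face rowmin 66.1599348574349 col 245.47147842198646 306.0568970674281 jaw tip row [276.77008138 245.71933736]
3 row min 55.47200475188714 top face rowmin 69.19420126239032 col 245.20151266477487 306.28975648718296 jaw tip row [276.76414333 248.30008019]
6 row min 58.32083146063172 top face rowmin 72.28222871986975 col 244.9269505749577 306.5265626515012 jaw tip row [276.75814252 250.90686176]
10 row min 62.19544684501611 top face rowmin 76.485758963768 col 244.5535096249227 306.8486216619108 jaw tip row [276.75004207 254.42378119]
```

{"op": "step_arm", "data": {
  "motion": "-0.38 0.1 -0.006 0 0;-0.38 0.2 -0.012 0 0;-0.38 0.292 -0.016 0 0;-0.38 0.292 -0.016 0 0;-0.38 0.292 -0.016 0 0;-0.38 0.292 -0.016 0 0"
}}

```text
time: 24.05
ee_pos: [0.5522, -0.0327, 0.2853]
ee_rot: [3.14, 0.008, -0.103]
contact_force: [-0.2, 0.5, -0.1]
gripper_width: 0.312
```

```bash
python3 v.py 19
```

```text
24.2 [ 0.5520112  -0.03261965  0.28611021] [ 3.14070188  0.00635487 -0.10277942] 0.31074892433249307 [-0.31867395  0.52943591  0.74500706]
```

View pics/wrist19.png

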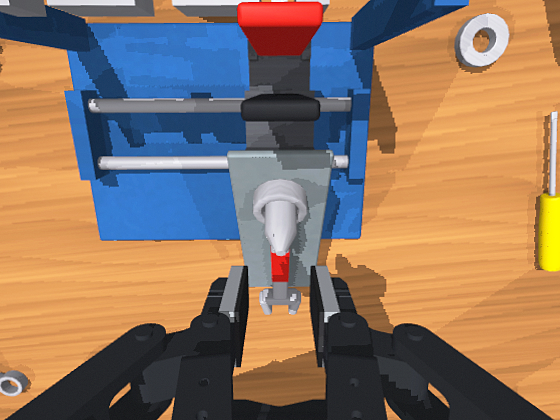

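View pics/scene19.png

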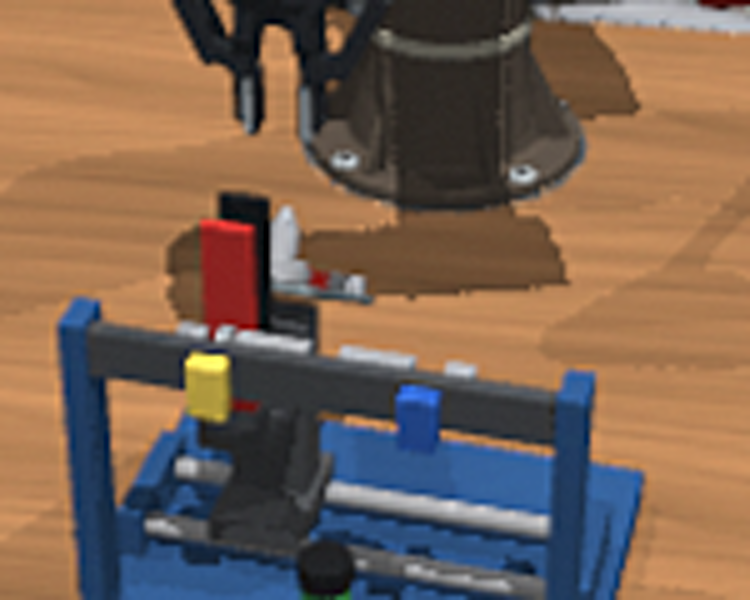

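View pics/side19.png

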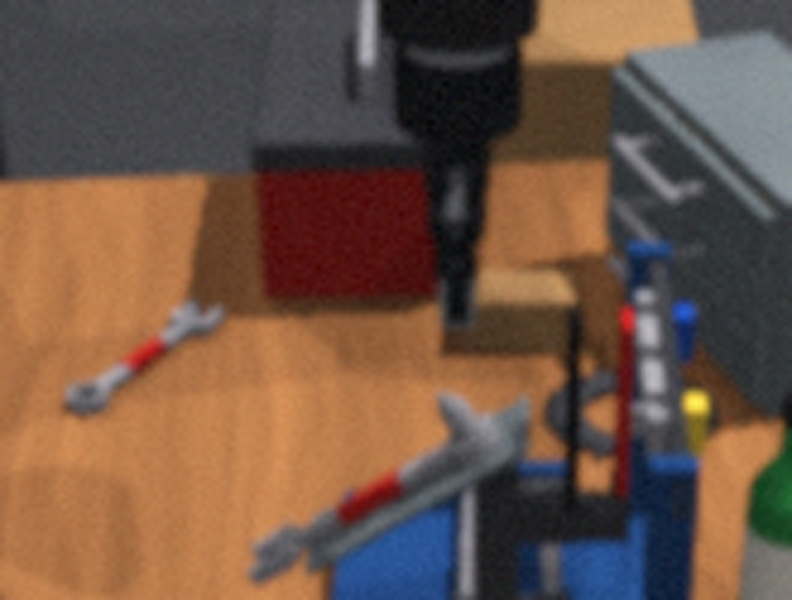

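{"op": "step_arm", "data": {
  "motion": "-0.38 0 0 -0.08 0;-0.38 0 0 -0.16 0;-0.38 0 0 -0.22 0;-0.38 0 0 -0.27 0;-0.38 0 0 -0.288 0;-0.38 0 0 -0.288 0"
}}

```text
time: 24.7
ee_pos: [0.5512, -0.0327, 0.2136]
ee_rot: [3.14, 0.008, -0.103]
contact_force: [-1.0, -1.1, -1.0]
gripper_width: 0.313
```

{"op": "step_arm", "data": {
  "motion": "-0.38 0 0 -0.012 0;-0.38 0 0 -0.024 0;-0.38 0 0 -0.024 0"
}}

```text
time: 24.95
ee_pos: [0.5511, -0.0326, 0.2078]
ee_rot: [3.141, 0.007, -0.103]
contact_force: [0.8, 0.5, -0.2]
gripper_width: 0.31
```

```bash
python3 v.py 20
```

```text
25.1 [ 0.55138906 -0.03262727  0.20803384] [ 3.14054098  0.0068297  -0.10256718] 0.30714003595100864 [-0.30808078 -1.50137787 -0.25383823]
```

View pics/wrist20.png

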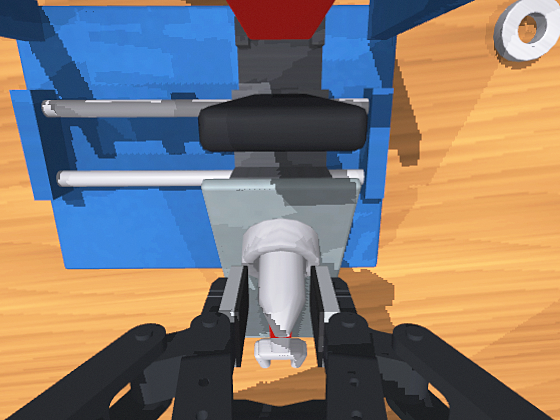

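View pics/side20.png

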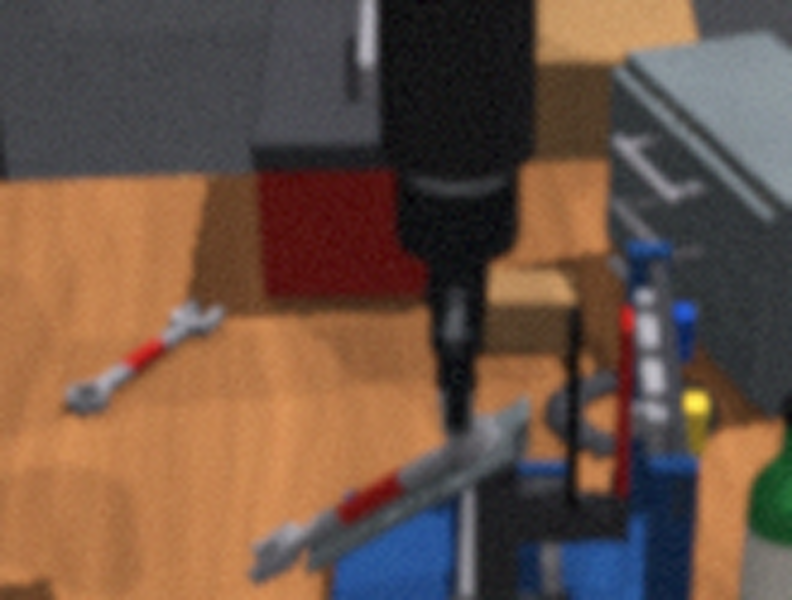

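{"op": "step_arm", "data": {
  "motion": "-0.38 0 0 -0.008 0;-0.38 0 0 -0.016 0;-0.38 0 0 -0.016 0"
}}

```text
time: 25.35
ee_pos: [0.5512, -0.0326, 0.2036]
ee_rot: [3.14, 0.007, -0.103]
contact_force: [-0.1, -0.0, -0.0]
gripper_width: 0.308
```

{"op": "step_arm", "data": {
  "motion": "-0.38 0 0 -0.006 0;-0.38 0 0 -0.012 0;-0.38 0 0 -0.012 0"
}}

```text
time: 25.6
ee_pos: [0.5516, -0.0327, 0.2018]
ee_rot: [3.14, 0.006, -0.102]
contact_force: [-3.3, 0.5, 8.9]
gripper_width: 0.307
```

{"op": "step_arm", "data": {
  "motion": "-0.38 0 0 -0.006 0;-0.38 0 0 -0.01 0;-0.38 0 0 -0.01 0"
}}

```text
time: 25.85
ee_pos: [0.552, -0.0328, 0.2015]
ee_rot: [3.14, 0.004, -0.102]
contact_force: [-6.9, 2.1, 14.5]
gripper_width: 0.306
```

{"op": "step_arm", "data": {
  "motion": "-0.36 0 0 0.03 0;-0.36 0 0 0.12 0;-0.36 0 0 0.25 0;-0.36 -0.08 0 0.38 0;-0.36 -0.2 0 0.45 0;-0.36 -0.3 0 0.45 0;-0.36 -0.3 0 0.45 0;-0.36 -0.3 0 0.45 0"
}}

```text
time: 26.52
ee_pos: [0.4763, -0.0328, 0.3152]
ee_rot: [3.141, 0.001, -0.101]
contact_force: [0.3, 0.4, 0.1]
gripper_width: 0.32
```

```bash
python3 v.py 21
python3 - <<'E'
import cv2
im=cv2.imread("pics/wrist21.png"); cv2.imwrite("pics/z21.png",cv2.resize(im[0:260,170:390],None,fx=2.3,fy=2.3,interpolation=cv2.INTER_CUBIC));
E
```

```text
26.6667 [ 0.47732541 -0.03280039  0.31370876] [ 3.13991659  0.00444974 -0.10147091] 0.32341504708904967 [-0.19388424  0.09213954 -0.57033293]
```

View pics/z21.png

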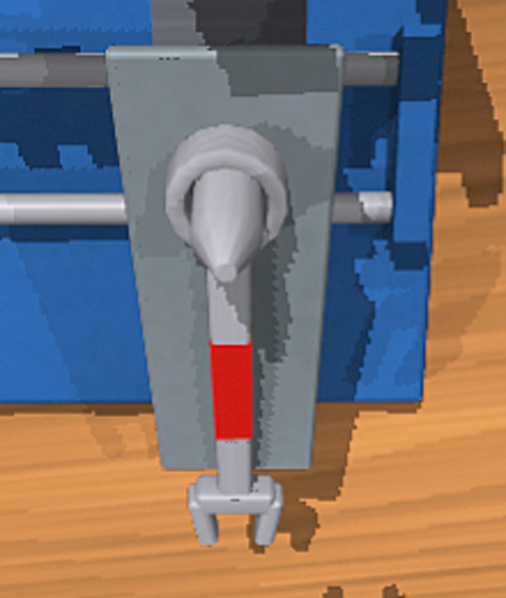

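View pics/side21.png

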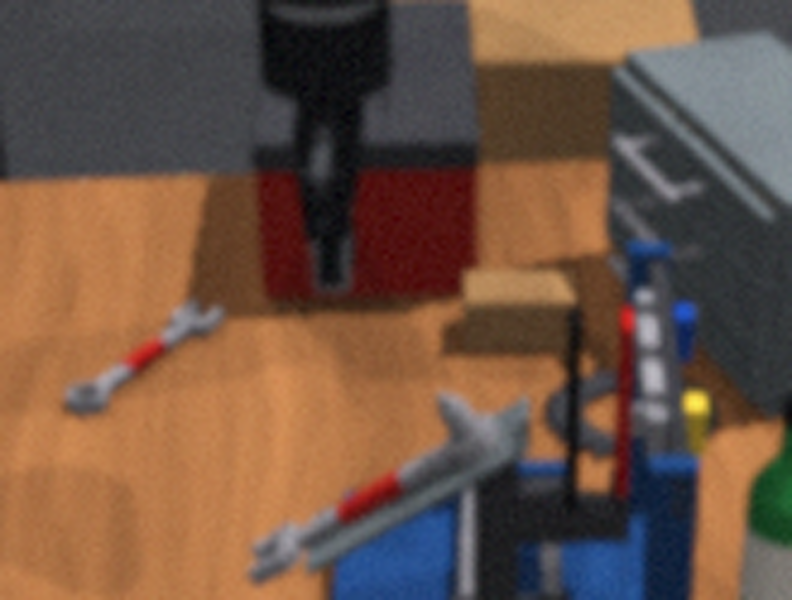

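View pics/scene21.png

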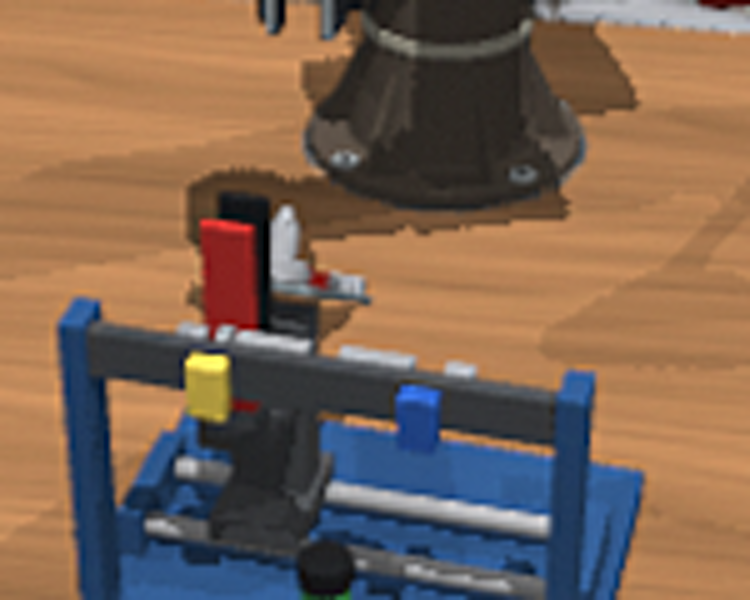

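```bash
python3 -c "
from bench import manip
print(manip.close_job())"
```

```text
the job is handed in; nothing more can be done
None
```

I slid the carriage to the yellow-clip notch and locked it there, then hung the right-hand spanner fully home on the leaning peg. I handed the job in at about 27 s of the 54 s, with the gripper clear of everything.

- **Carriage:** I pinched the two paddles and slid the carriage 60 mm to the yellow clip. When I let the lever go it sprang back. The wrist picture just after showed the tooth in the notch, and the last pictures still show the carriage at the yellow clip.
- **Spanner:** I threaded the ring over the tip of the peg and tilted the spanner down as the ring slid on. I then opened the fingers so it dropped onto the plate. The last pictures show the ring at the peg's root, the handle pointing straight down the slope and the shank lying along the plate.
- **Fully home:** A push on the ring met firm resistance, about 15 N with no further movement, within 1–2 mm of the height expected for a seated ring. One camera estimate before the push left the ring about 4 mm (±2) off the plate. I didn't repeat that estimate afterwards, so "fully home" rests on the push.

**What went wrong:** My first two grasps closed above the spanner without moving it, because the fingertips sit about 20 mm higher than the reported tool position. I measured that offset by touching the shank with the shut fingers at about 23 N, then corrected for it.

I saw nothing else disturbed in the pictures, though I did not measure the other items one by one.

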